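# Put the hand plane away in the drop-front tool chest

## Robot

A 6-joint arm with a two-finger parallel gripper is mounted at the origin on the work surface. World frame = base frame: x ahead of the robot, y to its left, z up, the work surface at z = 0. Lengths are in m, angles in rad, forces in N, time in s.
With the tool pointing down it reaches from about 0.375 to 0.925 m from the base axis. Payload 5.7 kg.
Tool frame: the origin (TCP) lies on the front face of the gripper's body, between the roots of the fingers; the fingertips stand 80 mm ahead of it and the grasp point (between the pads) lies 61 mm ahead of it; z points along the fingers, y is the direction in which the jaws open and shut (so a half turn about z gives the same grasp; the last joint's range is limited). The gripper opens to 88 mm and grips with 3 to 60 N. Pads are 20 mm wide; open, the fingers measure 115 mm over their backs; the gripper's body (75 mm by 178 mm) begins 61 mm behind the grasp point.
Start: joints at [-1.297, 0.359, 1.51, -0, 1.272, -0.115], TCP at [0.227, -0.555, 0.303] pointing down, gripper open.
Joint ranges: [-2.97, 2.97], [-1.01, 2.36], [0.21, 2.38], [-0.96, 4.11], [0.2, 2.71], [-2.98, 2.98]. Speed limits (rad/s): [2.39, 2.39, 3.14, 3.14, 3.14, 3.14].

## Interface

Orientations are given as [roll, pitch, yaw] about the fixed x, y, z axes, in that order (R = Rz(yaw) Ry(pitch) Rx(roll)).
In Python, from workcell import r, snapshot, ticket, finder gives the robot as it stands.
- The arm moves only by the tool move_arm, never from a script. Its argument "commands" is a list of rows, each a list of 4 numbers: the shift along the tool's x, y, z in cm, then the turn about the tool's z in rad. A call has 1 to 10 rows; each row shifts and turns the pose as measured when the row begins, along the tool's axes as they then stand; what a row does not reach is not made up. A row lasts 1/10 s, in which the tool goes at most 50 mm and 8.59 degrees, less where a joint would pass 70% of its speed; a pose out of reach is approached as far as the arm can. A call is refused whole if a number of a shift passes 5 or a number of a turn 0.15, either way. A call with a gripper value outside its range is refused whole. "claw" is the opening, from 0 (shut) to 1 (fully open), set as the call begins (left out, the last holds). The fingers move at their own pace and stop on an object; "squeeze" is the grip in N (left out, the last holds). Time passes only in rows, so rows that do not move let the fingers close. It gives the time, the measured TCP pose, the force and the opening at its end, in the units of the state.
- r.observe(): the state, without advancing time (a new reading comes with each control period).
- snapshot(name): name is "scene" or "top" or "wrist"; returns a dict with "frame" (480x640x3 uint8, red, green, blue), "depth" (480x640 float32, m along the optical axis (not along the pixel's ray), 0 where there is no reading), "fx", "fy", "cx", "cy" (pixels), "k1" (the pictures are not rectified: a ray, as slopes to the right and down, at radius r is drawn at 1 + k1 r^2 times it, then the intrinsics apply), "eye" and "orientation" of the camera in the world. Camera axes: x right, y up, looking along -z (the intrinsics and any distortion apply to the point x, -y, -z); pixel columns grow to the right and rows downward; lengths in m; the calibration is good to about 2 mm. A picture is of the moment at which its call begins.
- ticket.finish_job(): hands the job in, once; it reports no verdict.
Trained networks look in a picture, given as the dict that the camera call returned (one of the last four; its "shot" number tells which), for a name from the list of things; names that differ only in an ending like _2 or _b are one class to them, and where a whole thing is asked for, a point or a joint stands for the part that bears it (a point fixed in the world has none). Each returns a list of dicts, best first, with "conf" (0 to 1); they miss things now and then, are a little off and sometimes report something else, mostly with a low value. They report only what shows in the picture. A call takes as long as a camera call. They do not tell look-alikes from the thing itself.
- finder.spot_in(picture, thing): "xyz" ([x, y, z] in m, in world coordinates, good to about 4 mm: the middle of the surface that is visible of it).
- finder.trace(picture, thing): "pixels" (480x640 bool, what is visible of it).
The state is a dict: "t": time; "q": joint angles; "joint_vel": joint speeds; "joint_efforts": joint torques, N m; "position": TCP position; "tcp_rot": TCP orientation; "force": force on the tool from outside, world axes, zero at the start; "torque": the same for the moment, N m; "opening": finger opening in m.
Only numpy, scipy, OpenCV 4.12 (cv2) and the standard library are available. Lean on these libraries where they do the work, as an engineer would, in place of code of your own. Each camera call takes 0.05 s, during which the arm holds its last target. There are 200 camera calls.

## Task

Put the hand plane away in the wooden tool chest: lower the chest's front door all the way down to its stop without letting it fall, and set the plane down gently inside, nose first, lying flat on the floor between the front lip and the back stop. Then push the door back up fully shut without slamming it. Leave the brush and the ear defenders as they are.

Things in the scene. Friction and masses are not known exactly. Their poses are not given: they have to be found in the camera images.
- chest: Fixed wooden chest, 230 deep (x), 320 wide (y), 270 high. Origin: centre of its underside, on the bench, at the robot's left, mouth towards its right. x points from the mouth into the chest, z up. The mouth is the plane x = -115, open between side walls at y = +-148, from the floor (z = 50) to the roof's underside (z = 255). The roof, 15 thick, covers the whole depth. Back wall from x = 105.
- chest_floor (a point): Centre of the chest's floor (z = 50). On it, right across, a fixed lip 8 thick, 10 high, and behind it a fixed stop 40 high, 132 of clear floor between. Their depth differs each time and must be felt: the lip's inner face is 18 to 53 behind the mouth, the stop's face 150 to 185. The plane's nose, carried in above the lip, meets the stop.
- door (a joint): Angle of the door, rad: 0 shut (upright), 1.2 at its lower stop (it then slopes 21 deg above level, towards the robot). It may start slightly ajar. Hinge friction holds it up to about 0.2 rad; beyond that it falls by itself unless held.
- door_hinge (a point): Point on the door's hinge line, midway across: at x = -115, y = 0, z = 50 of the chest. The hinge line runs along the chest's y. The door is a wooden panel 300 wide, 14 thick, reaching from 2 to 206 above the hinge, 0.5 to 0.65 kg; when shut, its inner face lies in the mouth plane.
- door_handle (a point): Middle of the door's steel bar handle: a round bar 10 thick and 120 long, along the chest's y, on a leg at each end. When the door is shut it is 194 above the hinge and 59 in front of it (45 off the door's outer face); it moves with the door. Gap between bar and panel: 40.
- plane: Loose wooden hand plane, about 0.4 kg, on the bench. Body 120 long (x), 44 wide (y), 32 high. Origin: centre of its sole (underside). x points to its nose, z up. A steel iron stands on top near the middle and a brass knob 20 high at the nose (tops under 65 above the sole); the rear 55 of the body is bare and good to grip across the width.
- plane_nose (a point): Centre of the plane's nose face, 60 ahead of its origin and 16 above the sole.
- brush: Bench brush, 160 long, lying on the bench about 150 beside the plane, on either side. Origin: centre of its underside. Leave alone.
- earmuffs: Yellow ear defenders, 150 wide and 105 high, standing on the rear half of the chest's roof (z = 270 of the chest). Origin: centre of the underside. Leave alone.
There are look-alikes about, which are no part of the job. Of the things shaped like the plane, the wooden one is meant.

How it is judged:
By the outcome, as a careful person would: the job done as asked, in the order asked, and still so for the second after the job is handed in, with the robot touching nothing.
It also fails if it takes over 72 s, if anything falls off the work surface, if the arm or the gripper's body presses on something with over 40 N, if the wrist force passes 120 N, or if a joint passes its speed limit or range.

## Working session

There is one attempt and no reset: what is moved stays moved. The work goes in short steps, Python scripts to look and compute and a tool call to move; the robot and the scene stay as the last step left them, time stands still between calls to the robot, and variables do not carry over. Pictures are saved under pics/ and viewed, about 8 in all and at most 12, crops included, and the job is handed in when it is done.

Besides the shell and the picture viewer there is one more tool, called after "Request:" in YAML: its name, and indented under it one key for each argument. move_arm: Moves the arm, as the interface text tells. Its arguments: {"type":"object","properties":{"commands":{"type":"array","items":{"type":"array","items":{"type":"number"}}},"claw":{"type":"number"},"squeeze":{"type":"number"}},"required":["commands"]}

```bash
mkdir -p pics; ls
cat > h.py <<'E'
import numpy as np, cv2
from scipy.spatial.transform import Rotation as Ro
from workcell import r, snapshot, ticket, finder
def rot(p):
    o=np.array(p["orientation"],float)
    return o if o.shape==(3,3) else (Ro.from_euler('xyz',o).as_matrix() if o.size==3 else Ro.from_quat(o).as_matrix())
def cloud(p,mask=None):
    d=p["depth"]; m=d>0
    if mask is not None: m=m&mask
    v,u=np.nonzero(m); z=d[v,u]
    xd=(u-p["cx"])/p["fx"]; yd=(v-p["cy"])/p["fy"]
    x,y=xd.copy(),yd.copy()
    for _ in range(8):
        s=1+p["k1"]*(x*x+y*y); x,y=xd/s,yd/s
    P=np.c_[x*z,-y*z,-z]@rot(p).T+np.array(p["eye"])
    return P,u,v
def save(p,n): cv2.imwrite("pics/"+n+".png",p["frame"][:,:,::-1])
E
python3 - <<'E'
from h import *
print(r.observe())
a=snapshot("scene");b=snapshot("top")
print({k:a[k] for k in a if k not in("frame","depth")}); print(b["eye"],b["orientation"])
cv2.imwrite("pics/a.png",cv2.resize(np.vstack([a["frame"],b["frame"]])[:,:,::-1],(400*1,600)))
save(a,"scene0");save(b,"top0")
for n,p in(("scene",a),("top",b)):
  for t in["chest","door","door_handle","plane","plane_nose","brush","earmuffs","door_hinge","chest_floor"]:
    try: print(n,t,[(np.round(q["xyz"],3),round(q["conf"],2)) for q in finder.spot_in(p,t)])
    except Exception as e: print(n,t,e)
E
```

```text
pics
{'t': 0.0, 'q': array([-1.29710072e+00,  3.59506823e-01,  1.51143496e+00, -1.71992609e-05,
        1.27247655e+00, -1.15117413e-01]), 'joint_vel': array([-0.00097157,  0.00022126,  0.00088731,  0.00168007, -0.00034406,
       -0.00024791]), 'joint_efforts': array([ 4.63112428e-04, -5.15375805e+01, -2.70727193e+01,  6.70609809e-02,
        3.49158829e-02, -1.27283060e-04]), 'position': array([ 0.22728506, -0.55469832,  0.30180741]), 'tcp_rot': array([-3.13977717e+00, -1.93381816e-04,  3.88817914e-01]), 'force': array([-0.52380613, -0.04065655,  0.04785756]), 'torque': array([-0.0368033 ,  0.06367018, -0.04213668]), 'opening': 0.0876239309455954}
{'fx': 441.2389541844914, 'fy': 441.2389541844914, 'cx': 318.40776082200125, 'cy': 234.779384754284, 'k1': -0.03228661903009723, 'eye': array([0.75835028, 0.13065255, 1.066648  ]), 'orientation': array([ 0.30321789, -0.00264636,  2.28394641]), 'shot': 1}
[ 0.47346246 -0.03745398  1.23280021] [ 0.06782576 -0.00442775 -1.56470043]
scene chest [(array([0.521, 0.242, 0.27 ]), 0.57)]
scene door [(array([0.533, 0.12 , 0.244]), 0.91)]
scene door
[... 887 characters left out ...]
-0.212,  0.034]), 0.85), (array([ 0.49 , -0.476,  0.034]), 0.84), (array([ 0.59 , -0.297,  0.033]), 0.77), (array([ 0.328, -0.361,  0.029]), 0.77), (array([ 0.73 , -0.403,  0.028]), 0.65)]
top plane_nose [(array([ 0.711, -0.217,  0.034]), 0.94), (array([ 0.591, -0.298,  0.028]), 0.9), (array([ 0.489, -0.476,  0.033]), 0.76), (array([ 0.333, -0.362,  0.03 ]), 0.72), (array([ 0.731, -0.399,  0.031]), 0.64)]
top brush [(array([ 0.436, -0.278,  0.016]), 0.65)]
top earmuffs [(array([0.507, 0.299, 0.337]), 0.87), (array([ 0.59 , -0.296,  0.03 ]), 0.68)]
top door_hinge [(array([0.525, 0.112, 0.251]), 0.78)]
top chest_floor [(array([0.487, 0.228, 0.272]), 0.68), (array([0.521, 0.11 , 0.256]), 0.65)]
```

View pics/scene0.png

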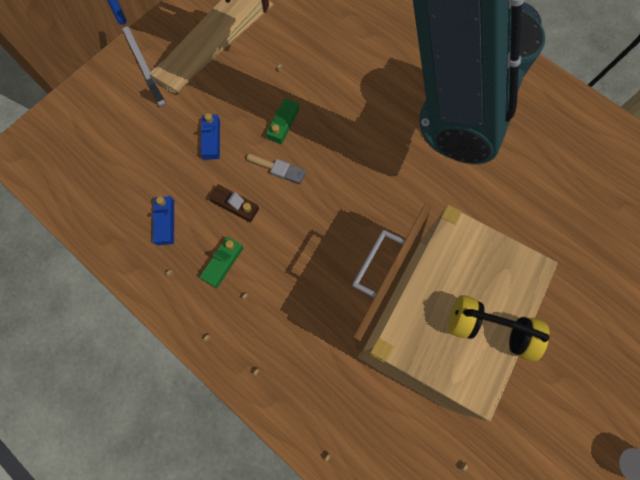

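View pics/top0.png

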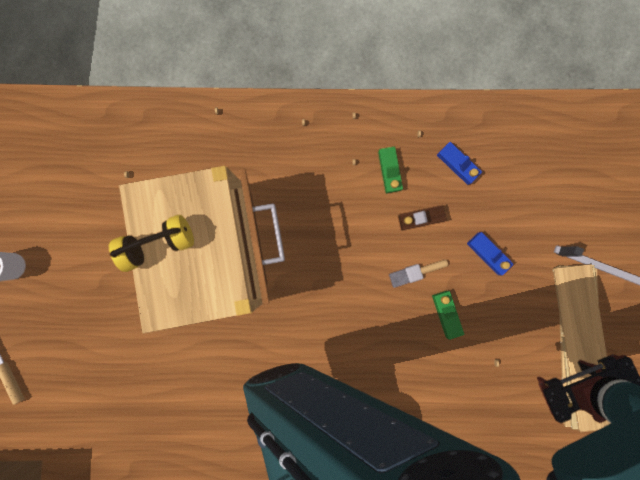

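The scene picture shows the chest (roof around pixel 460,310) with the handle at (375,262), and five plane shapes. The dark wooden plane is at (234,203) in scene and (424,217) in top, with its knob towards the chest. The brush is at (420,273) in top. Next I'll fit the chest, handle and plane geometry.

```bash
cat > fit.py <<'E'
from h import *
for n in("top","scene"):
    p=snapshot(n); P,u,v=cloud(p)
    m=(abs(P[:,2]-.27)<.006)&(P[:,1]>.08)&(P[:,1]<.5)&(P[:,0]>.25)&(P[:,0]<.75)
    img=np.zeros((480,640),np.uint8); img[v[m],u[m]]=1
    Q=P[m]; rc=cv2.minAreaRect(Q[:,:2].astype(np.float32)); print(n,"roof",rc,np.median(Q[:,2]))
    h=cv2.convexHull(Q[:,:2].astype(np.float32))[:,0]; print("corners",cv2.boxPoints(rc).round(3).tolist())
    for t in("door_handle","plane","plane_nose","door"):
        for q in finder.trace(p,t)[:6]:
            A,_,_=cloud(p,q["pixels"]); c=np.median(A,0)
            if t in("plane",) and np.hypot(c[0]-.59,c[1]+.296)>.05: continue
            if t=="plane_nose" and np.hypot(c[0]-.59,c[1]+.296)>.09: continue
            if t.startswith("plane"): A=A[(A[:,2]>.02)&(A[:,2]<.07)]
            print(t,round(q["conf"],2),len(A),c.round(3),[np.round(x,3) for x in cv2.minAreaRect(A[:,:2].astype(np.float32))], A.min(0).round(3),A.max(0).round(3))
            if t=="plane":
                B=A[(A[:,2]<.037)];print(" body",cv2.minAreaRect(B[:,:2].astype(np.float32)))
                K=A[(A[:,2]>.045)]; print(" high",K.round(3)[:: max(1,len(K)//8)].tolist())
    np.savez(n+".npz",P=P,u=u,v=v)
E
python3 fit.py
```

```text
top roof ((0.4944206476211548, 0.26126283407211304), (0.3213086426258087, 0.23174448311328888), 10.909305572509766) 0.2706176739214434
corners [[0.3149999976158142, 0.3449999988079071], [0.35899999737739563, 0.11699999868869781], [0.6740000247955322, 0.17800000309944153], [0.6299999952316284, 0.4050000011920929]]
door_handle 0.56 1382 [0.523 0.108 0.252] [array([0.514, 0.107]), array([0.319, 0.094]), np.float64(11.18)] [ 0.349  0.055 -0.003] [0.669 0.164 0.259]
plane 0.58 714 [ 0.586 -0.295  0.033] [array([ 0.587, -0.302]), array([0.044, 0.121]), np.float64(12.395)] [ 0.554 -0.362  0.02 ] [ 0.619 -0.24   0.064]
 body ((0.5872400403022766, -0.3018057644367218), (0.04406003654003143, 0.12075846642255783), 12.394968032836914)
 high [[0.599, -0.291, 0.06], [0.595, -0.292, 0.055], [0.589, -0.294, 0.059], [0.584, -0.259, 0.05], [0.582, -0.261, 0.052], [0.579, -0.264, 0.052], [0.576, -0.264, 0.053], [0.574, -0.267, 0.051], [0.571, -0.266, 0.052]]
plane_nose 0.62 697 [ 0.586 -0.295  0.033] [array([ 0.587, -0.302]), array([0.044, 0.121]), np.float64(12.395)] [ 0.554 -0.362  0.02 ] [ 0.617 -0.
[... 865 characters left out ...]
.float64(12.404)] [ 0.551 -0.361  0.02 ] [ 0.617 -0.239  0.064]
 body ((0.5854565501213074, -0.3011244535446167), (0.04395120218396187, 0.12165481597185135), 12.404104232788086)
 high [[0.572, -0.306, 0.057], [0.571, -0.295, 0.053], [0.57, -0.291, 0.046], [0.581, -0.292, 0.05], [0.59, -0.293, 0.054], [0.592, -0.289, 0.048], [0.569, -0.255, 0.055], [0.574, -0.254, 0.054], [0.585, -0.258, 0.049]]
plane_nose 0.82 817 [ 0.588 -0.292  0.033] [array([ 0.585, -0.301]), array([0.045, 0.122]), np.float64(11.735)] [ 0.554 -0.361  0.02 ] [ 0.617 -0.239  0.065]
door 0.82 2654 [0.531 0.12  0.242] [array([0.475, 0.092]), array([0.4  , 0.096]), np.float64(10.756)] [ 0.272  0.039 -0.007] [0.669 0.172 0.259]
```

Request:
move_arm:
  commands:
    - [-2.3,-3.7,0,0]
    - [-2.3,-3.7,0,0]
    - [-2.3,-3.7,0,0]
    - [-2.3,-3.7,0,0]
    - [0.8,-4,0,0]
    - [0.8,-4,0,0]
    - [0.8,-4,0,0]

```text
t: 2.2
position: [0.0584, -0.332, 0.3013]
tcp_rot: [3.135, 0.003, 0.391]
force: [-0.2, 0.0, 0.5]
opening: 0.0878
```

Run:
```python
from h import *
s=r.observe(); print(s["t"],s["q"].round(3),s["position"].round(3),s["tcp_rot"].round(3)); print(Ro.from_euler('xyz',s["tcp_rot"]).as_matrix().round(3))
D=np.load("top.npz");c=np.array([.4938,.2616]);X=np.array([-.189,.982]);Y=np.array([-.982,-.189])
for n in("top","scene"):
    D=np.load(n+".npz");P=D["P"]; Q=np.c_[(P[:,:2]-c)@X,(P[:,:2]-c)@Y,P[:,2]]
    m=(Q[:,0]<-.15)&(Q[:,0]>-.25)&(abs(Q[:,1])<.08)&(Q[:,2]>.15)
    print(n,m.sum(),np.median(Q[m],0).round(3),np.percentile(Q[m],[5,95],axis=0).round(3))
    m=(Q[:,0]<-.118)&(Q[:,0]>-.16)&(abs(Q[:,1])<.15)&(Q[:,2]>.2)
    print(" door top",m.sum(),np.median(Q[m],0).round(3),np.percentile(Q[m],[2,98],axis=0).round(3))
```

```text
2.2 [-1.603 -0.043  2.02   0.     1.157 -0.423] [ 0.058 -0.332  0.301] [3.135e+00 3.000e-03 3.910e-01]
[[ 0.925  0.381  0.   ]
 [ 0.381 -0.925 -0.007]
 [-0.003  0.007 -1.   ]]
top 597 [-0.184 -0.     0.242] [[-0.202 -0.065  0.237]
 [-0.151  0.063  0.255]]
 door top 953 [-0.148  0.003  0.254] [[-0.156 -0.144  0.227]
 [-0.141  0.144  0.258]]
scene 735 [-0.186 -0.004  0.242] [[-0.202 -0.063  0.237]
 [-0.151  0.063  0.255]]
 door top 1503 [-0.146 -0.012  0.253] [[-0.154 -0.148  0.205]
 [-0.134  0.143  0.257]]
```

Request:
move_arm:
  commands:
    - [3.7,0.4,0,0]
    - [3.7,0.5,0,0]
    - [0.6,-3,0,0]
    - [0.6,-3,0,0]
    - [0.6,-3,0,0]

```text
t: 2.7
position: [0.1128, -0.2172, 0.3011]
tcp_rot: [3.132, 0.003, 0.382]
force: [0.0, -0.0, 0.7]
opening: 0.088
```

```bash
cat > st.py <<'E'
from h import *
s=r.observe(); print(s["t"],s["q"].round(3),s["position"].round(3)); print(Ro.from_euler('xyz',s["tcp_rot"]).as_matrix().round(3)); print(s["force"].round(1),s["opening"])
E
python3 st.py
```

```text
2.7 [-1.375e+00 -2.180e-01  2.157e+00 -2.000e-03  1.192e+00 -1.860e-01] [ 0.113 -0.217  0.301]
[[ 0.928  0.373  0.001]
 [ 0.373 -0.928 -0.01 ]
 [-0.003  0.01  -1.   ]]
[ 0.  -0.   0.7] 0.08804759775016324
```

Request:
move_arm:
  commands:
    - [-1,4.9,3,0.1]
    - [-1,4.9,3,0]
    - [0,0,4,0]
    - [0.4,-2,0,0]
    - [0.4,-2,0,0]
    - [0.4,-2,0,0]
    - [0.4,-2,0,0]

```text
t: 3.4
position: [0.1185, -0.229, 0.2103]
tcp_rot: [3.099, 0.005, 0.28]
force: [-0.2, 0.6, 1.0]
opening: 0.088
```

```bash
python3 st.py
```

```text
3.4 [-1.361 -0.037  2.311 -0.003  0.825 -0.068] [ 0.119 -0.229  0.21 ]
[[ 0.961  0.276  0.007]
 [ 0.276 -0.96  -0.043]
 [-0.005  0.043 -0.999]]
[-0.2  0.6  1. ] 0.08795735391142534
```

Request:
move_arm:
  commands:
    - [0,-2,1,0]
    - [0,-2,1,0]
    - [0,-2,1,0]
    - [0,-2,1,0]

```text
t: 3.8
position: [0.1146, -0.1784, 0.2062]
tcp_rot: [3.127, 0.015, 0.279]
force: [-0.0, -1.4, -1.3]
opening: 0.0879
```

```bash
python3 st.py
```

```text
3.8 [-1.309 -0.097  2.375 -0.02   0.848 -0.004] [ 0.115 -0.178  0.206]
[[ 0.961  0.275 -0.01 ]
 [ 0.275 -0.961 -0.018]
 [-0.015  0.015 -1.   ]]
[-0.  -1.4 -1.3] 0.08788850684979935
```

Request:
move_arm:
  commands:
    - [0,0,4,0]
    - [0,0,4,0]
    - [0,0,4,0]

```text
t: 4.1
position: [0.1445, -0.2258, 0.128]
tcp_rot: [-3.126, 0.03, 0.279]
force: [-0.1, -1.6, 0.5]
opening: 0.0875
```

```bash
python3 st.py
```

```text
4.1 [-1.228  0.239  2.374 -0.056  0.546  0.112] [ 0.144 -0.226  0.128]
[[ 0.961  0.275 -0.033]
 [ 0.275 -0.961  0.006]
 [-0.03  -0.015 -0.999]]
[-0.1 -1.6  0.5] 0.08752628229497729
```

Request:
move_arm:
  commands:
    - [0,3,-4,0]
    - [0,3,-4,0]
    - [0,2,-5,0]
    - [0,2,-5,0]
    - [0,1,-5,0]
    - [0,0,-5,0]
    - [0,0,-5,0]
    - [4.5,0,-5,-0.12]
    - [4.5,0,-5,-0.12]
    - [4.5,0,0,-0.12]

```text
t: 5.1
position: [0.297, -0.2988, 0.5128]
tcp_rot: [-3.063, 0.008, 0.645]
force: [0.9, -0.6, 0.1]
opening: 0.0879
```

```bash
python3 st.py
```

```text
5.1 [-0.945 -0.006  1.468 -0.01   1.758 -0.021] [ 0.297 -0.299  0.513]
[[ 0.799  0.599 -0.054]
 [ 0.601 -0.797  0.058]
 [-0.008 -0.078 -0.997]]
[ 0.9 -0.6  0.1] 0.08786259139905957
```

```bash
cat > kin.py <<'E'
import numpy as np
from scipy.optimize import least_squares
from scipy.spatial.transform import Rotation as Ro
D=[([-1.29710072,.359506823,1.51143496,0,1.27247655,-.1151],[.22728506,-.55469832,.30180741],[-3.13977717,-.000193,.388818]),
([-1.603,-.043,2.02,0,1.157,-.423],[.058,-.332,.301],[3.135,.003,.391]),
([-1.375,-.218,2.157,-.002,1.192,-.186],[.1128,-.2172,.3011],[3.132,.003,.382]),
([-1.361,-.037,2.311,-.003,.825,-.068],[.1185,-.229,.2103],[3.099,.005,.28]),
([-1.309,-.097,2.375,-.02,.848,-.004],[.1146,-.1784,.2062],[3.127,.015,.279]),
([-1.228,.239,2.374,-.056,.546,.112],[.1445,-.2258,.128],[-3.126,.03,.279]),
([-.945,-.006,1.468,-.01,1.758,-.021],[.297,-.2988,.5128],[-3.063,.008,.645])]
LIM=np.array([[-2.97,2.97],[-1.01,2.36],[.21,2.38],[-.96,4.11],[.2,2.71],[-2.98,2.98]])
Rz=lambda a:Ro.from_euler('z',a).as_matrix(); Ry=lambda a:Ro.from_euler('y',a).as_matrix()
# p: a1,h,L1,e,L2,Lt,off(y),s4,s6,c6
S4,S6=1,1
def fk(q,p,s4=S4,s6=S6):
    a1,h,L1,e,L2,Lt,off,c6=p
    R=Rz(q[0]); o=R@np.array([a1,off,h]); R=R@Ry(q[1]); o=o+R@[0,0,L1]
    R=R@Ry(q[2]); o=o+R@[e,0,L2]; R=R@Rz(s4*q[3])@Ry(q[4]); o=o+R@[0,0,Lt]; R=R@Rz(s6*q[5]+c6)
    return o,R
def fit(s4,s6,c6):
    def f(p):
        out=[]
        for q,x,e in D:
            o,R=fk(q,p,s4,s6); out+=list(o-x)+list(.3*Ro.from_matrix(R.T@Ro.from_euler('xyz',e).as_matrix()).as_rotvec())
        return np.r_[out, .001*(p[5]-.25)]
    return least_squares(f,[0,.4,.4,0,.4,.25,.07,c6])
if __name__=="__main__":
    for s4 in(1,-1):
        for s6 in(1,-1):
            for c in(0,1.57,3.14,-1.57):
                z=fit(s4,s6,c)
                if z.cost<1e-3: print(s4,s6,c,z.cost,z.x.round(4),abs(z.fun).max())
E
python3 kin.py
```

```text
1 1 0 3.939050017754284e-07 [-1.0000e-04  2.6680e-01  6.1130e-01  1.1240e-01  4.3380e-01  3.0160e-01
  6.8900e-02  1.5709e+00] 0.00033481839084487097
1 1 1.57 3.939050017769764e-07 [-1.0000e-04  2.6680e-01  6.1130e-01  1.1240e-01  4.3380e-01  3.0160e-01
  6.8900e-02  1.5709e+00] 0.00033481821500400133
1 1 3.14 3.9390500177554324e-07 [-1.0000e-04  2.6680e-01  6.1130e-01  1.1240e-01  4.3380e-01  3.0160e-01
  6.8900e-02  1.5709e+00] 0.00033481838356996807
1 1 -1.57 3.939050017755547e-07 [-1.0000e-04  2.6680e-01  6.1130e-01  1.1240e-01  4.3380e-01  3.0160e-01
  6.8900e-02  1.5709e+00] 0.0003348183915850289
-1 1 0 0.0006654151740035067 [-1.4000e-03  1.9320e-01  6.0740e-01  1.0770e-01  4.3270e-01  2.2850e-01
  6.4500e-02  1.5532e+00] 0.02337862054722994
-1 1 1.57 0.0006654151740034705 [-1.4000e-03  1.9320e-01  6.0740e-01  1.0770e-01  4.3270e-01  2.2850e-01
  6.4500e-02  1.5532e+00] 0.02337862381869482
-1 1 3.14 0.0006654151740034705 [-1.4000e-03  1.9320e-01  6.0740e-01  1.0770e-01  4.3270e-01  2.2850e-01
  6.4500e-02  1.5532e+00] 0.023378623723963616
-1 1 -1.57 0.0006654151740034714 [-1.4000e-03  1.9320e-01  6.0740e-01  1.0770e-01  4.3270e-01  2.2850e-01
  6.4500e-02  1.5532e+00] 0.023378623788520268
```

```bash
cat > ik.py <<'E'
from kin import *
PK=np.array([-1e-4,.2668,.6113,.1124,.4338,.3016,.0689,1.5709])
def ik(o,R,q0=None,n=12,seed=0):
    best=None; rng=np.random.default_rng(seed)
    for i in range(n):
        x0=np.array(q0) if (q0 is not None and i==0) else np.r_[np.arctan2(o[1],o[0]),rng.uniform(0,1),rng.uniform(.5,2),rng.uniform(-.9,4),rng.uniform(.3,2.6),rng.uniform(-2.5,2.5)]
        x0=np.clip(x0,LIM[:,0]+.01,LIM[:,1]-.01)
        def f(q):
            a,B=fk(q,PK); return np.r_[a-o,.3*Ro.from_matrix(R.T@B).as_rotvec()]
        z=least_squares(f,x0,bounds=(LIM[:,0],LIM[:,1]))
        if best is None or z.cost<best[0]-1e-9: best=(z.cost,z.x)
        if best[0]<1e-8 : break
    return best
C=np.array([.4938,.2616]);X=np.array([-.189,.982,0]);Y=np.array([-.982,-.189,0]);Z=np.array([0,0,1.])
def W(x,y,z): return np.r_[C,0]+x*X+y*Y+z*Z
def orient(b,jaw): # tool z: into chest, b below level
    z=X*np.cos(b)-Z*np.sin(b); s=np.cross(z,Y)
    y={'h':s,'h2':-s,'p':Y,'p2':-Y}[jaw]; y=y/np.linalg.norm(y); z/=np.linalg.norm(z)
    return np.c_[np.cross(y,z),y,z]
def handle(th): return W(-.115-(.059*np.cos(th)+.194*np.sin(th)),0,.05+.194*np.cos(th)-.059*np.sin(th))
if __name__=="__main__":
    for bd in(25,35,45,55):
        b=np.radians(bd)
        for jaw in('h','h2'):
            R=orient(b,jaw)
            for th in(.13,.6,1.2):
                c,q=ik(handle(th)-.061*R[:,2],R); print(bd,jaw,th,"%.1e"%c,q.round(2))
        for jaw in('p','p2'):
            R=orient(b,jaw)
            for nm,g in(("pick",np.array([.596,-.345,.022])),("in",W(-.115+.05,-.0,.075)),("mouth",W(-.115-.09,-.0,.11))):
                c,q=ik(g-.061*R[:,2],R); print(bd,jaw,nm,"%.1e"%c,q.round(2))
E
python3 ik.py
python3 - <<'E'
from h import *
P=np.load("top.npz")["P"]
for x0 in np.arange(-.2,.9,.1):
    print("%.1f"%x0,[ (lambda m:"%.2f"%P[m,2].max() if m.sum()>3 else "--")((abs(P[:,0]-x0)<.05)&(abs(P[:,1]-y0)<.05)) for y0 in np.arange(.5,1.2,.1)])
E
```

```text
25 h 0.13 1.1e-17 [-0.51  0.66  1.59  0.78  1.76 -2.49]
25 h 0.6 5.8e-22 [-0.6   0.79  1.5   0.71  1.78 -2.56]
25 h 1.2 2.2e-17 [-0.64  0.97  1.42  0.67  1.72 -2.66]
25 h2 0.13 7.2e-17 [-0.51  0.66  1.59  0.78  1.76  0.65]
25 h2 0.6 1.3e-28 [-0.6   0.79  1.5   0.71  1.78  0.58]
25 h2 1.2 2.3e-23 [-0.64  0.97  1.42  0.67  1.72  0.48]
25 p pick 8.9e-16 [-0.87  1.26  0.72  0.57  2.16  2.14]
25 p in 2.8e-28 [-0.34  0.87  1.77  0.92  1.42  2.01]
25 p mouth 1.6e-21 [-0.52  0.85  1.61  0.76  1.62  2.07]
25 p2 pick 3.7e-18 [-0.87  1.26  0.72  0.57  2.16 -1.  ]
25 p2 in 2.6e-25 [-0.34  0.87  1.77  0.92  1.42 -1.13]
25 p2 mouth 3.4e-25 [-0.52  0.85  1.61  0.76  1.62 -1.07]
35 h 0.13 9.9e-19 [-0.48  0.57  1.6   0.7   1.66 -2.43]
35 h 0.6 4.6e-23 [-0.56  0.69  1.53  0.64  1.67 -2.52]
35 h 1.2 2.7e-19 [-0.61  0.87  1.48  0.61  1.58 -2.63]
35 h2 0.13 1.6e-18 [-0.48  0.57  1.6   0.7   1.66  0.71]
35 h2 0.6 1.0e-16 [-0.56  0.69  1.53  0.64  1.67  0.62]
35 h2 1.2 1.0e-27 [-0.61  0.87  1.48  0.61  1.58  0.52]
35 p pick 3.3e-20 [-0.85  1.16  0.84  0.47  1.99  2.1 ]
35 p in 7.0e-28 [-0.29  0.76  1.8   0
[... 1486 characters left out ...]
9e-25 [-0.14  0.59  1.83  0.68  1.05 -0.77]
55 p2 mouth 5.6e-31 [-0.36  0.58  1.71  0.54  1.25 -0.83]
-0.2 ['--', '--', '--', '--', '--', '--', '--']
-0.1 ['0.01', '0.01', '0.10', '0.06', '--', '--', '--']
0.0 ['0.01', '0.01', '0.10', '0.06', '--', '--', '--']
0.1 ['0.01', '0.01', '0.03', '0.03', '--', '--', '--']
0.2 ['0.01', '0.01', '0.01', '0.03', '--', '--', '--']
0.3 ['0.01', '0.01', '0.01', '0.01', '--', '--', '--']
0.4 ['0.01', '0.01', '0.01', '0.10', '--', '--', '--']
0.5 ['0.01', '0.01', '0.01', '0.10', '--', '--', '--']
0.6 ['0.01', '0.01', '0.01', '0.01', '--', '--', '--']
0.7 ['0.02', '0.01', '0.01', '0.01', '--', '--', '--']
0.8 ['0.01', '0.01', '0.01', '0.01', '--', '--', '--']
```

Request:
move_arm:
  commands:
    - [4,-3,0,-0.12]
    - [4.4,-3,0,-0.13]
    - [4.6,-2,0,-0.14]
    - [4.8,-0.4,0,-0.15]
    - [4.8,-0.4,0,-0.15]
    - [4.8,-0.4,0,-0.15]
    - [4.8,-0.4,0,-0.15]
    - [4.8,-0.4,0,-0.15]
    - [4.8,-0.4,0,-0.15]
    - [4.8,-0.4,0,-0.15]

```text
t: 6.1
position: [0.3266, 0.1822, 0.5433]
tcp_rot: [-3.118, -0.08, 2.1]
force: [1.4, 0.3, 0.9]
opening: 0.0877
```

```bash
python3 st.py
```

```text
6.1 [ 0.265 -0.116  1.5    0.073  1.801 -0.25 ] [0.327 0.182 0.543]
[[-0.503  0.862 -0.061]
 [ 0.861  0.506  0.057]
 [ 0.08  -0.024 -0.997]]
[1.4 0.3 0.9] 0.08773519231503113
```

Request:
move_arm:
  commands:
    - [4.9,-0.6,0,-0.11]
    - [4.9,-0.6,0,-0.11]
    - [4.9,-0.6,0,-0.11]
    - [4.9,-0.6,0,-0.11]
    - [4.9,-0.6,0,-0.11]
    - [4.9,-0.6,0,-0.12]
    - [4.9,-0.5,0,-0.12]
    - [4.9,-0.5,0,-0.12]
    - [4.9,0.5,0,-0.12]
    - [4.9,1.5,0,-0.12]

```text
t: 7.1
position: [-0.1079, 0.3847, 0.5858]
tcp_rot: [3.083, -0.058, -2.979]
force: [0.7, 0.9, -0.7]
opening: 0.0878
```

```bash
python3 st.py
```

```text
7.1 [ 1.622 -0.121  1.409  0.065  1.8   -0.094] [-0.108  0.385  0.586]
[[-0.985 -0.159 -0.066]
 [-0.162  0.986  0.049]
 [ 0.058  0.059 -0.997]]
[ 0.7  0.9 -0.7] 0.08780963956003084
```

Request:
move_arm:
  commands:
    - [0,4.9,0.8,0]
    - [0,4.9,0.8,0]
    - [0,4.9,0.8,0]
    - [0,4.9,0.8,0]
    - [0,4.9,0.8,0]
    - [0,4.9,0.8,0]
    - [0,4.9,0.8,0]
    - [0,4.9,0.8,0]
    - [0,4.9,0,0]
    - [0,4.9,0,0]

```text
t: 8.1
position: [-0.2174, 0.8491, 0.5443]
tcp_rot: [3.078, -0.059, -2.956]
force: [-21.1, 83.0, 23.8]
opening: 0.0878
```

```bash
python3 st.py
```

```text
8.1 [1.722 0.779 0.214 0.07  2.087 0.003] [-0.217  0.849  0.544]
[[-0.981 -0.181 -0.069]
 [-0.184  0.982  0.051]
 [ 0.059  0.063 -0.996]]
[-21.1  83.   23.8] 0.08780219928303126
```

Request:
move_arm:
  commands:
    - [0,0,0,0]

```text
t: 8.2
position: [-0.2184, 0.8494, 0.5285]
tcp_rot: [3.105, -0.059, -2.958]
force: [-0.6, 1.1, -2.5]
opening: 0.088
```

```bash
python3 st.py
```

```text
8.2 [1.723 0.79  0.226 0.07  2.089 0.005] [-0.218  0.849  0.529]
[[-0.981 -0.18  -0.065]
 [-0.182  0.983  0.026]
 [ 0.059  0.037 -0.998]]
[-0.6  1.1 -2.5] 0.08799701872769754
```

Request:
move_arm:
  commands:
    - [0,1.5,-1,0]
    - [0,3,-2,0]
    - [0,4,-2.7,0]
    - [0,4,-2.7,0]
    - [0,4,-2.7,0]

```text
t: 8.7
position: [-0.2113, 0.87, 0.5753]
tcp_rot: [2.954, -0.07, -2.954]
force: [-0.2, 0.1, -0.1]
opening: 0.0879
```

```bash
python3 st.py
```

```text
8.7 [ 1.705  0.748  0.214  0.086  1.994 -0.003] [-0.211  0.87   0.575]
[[-0.98  -0.17  -0.102]
 [-0.186  0.968  0.171]
 [ 0.07   0.186 -0.98 ]]
[-0.2  0.1 -0.1] 0.08790087977546839
```

Request:
move_arm:
  commands:
    - [-1,4.5,-2,0]
    - [-1,4.5,-1.7,0]
    - [-1,4.5,-1.4,0]
    - [-1,4.6,-1,0]
    - [-1,4.6,-0.8,0]
    - [-1,4.6,-0.5,0]
    - [-1,4.6,-0.2,0]
    - [-1,4.6,0,0]

```text
t: 9.5
position: [-0.1373, 0.9636, 0.6258]
tcp_rot: [2.625, -0.07, -2.953]
force: [0.1, 0.3, 0.3]
opening: 0.0875
```

```bash
python3 st.py
```

```text
9.5 [ 1.598  0.728  0.214  0.141  1.695 -0.089] [-0.137  0.964  0.626]
[[-0.98  -0.129 -0.153]
 [-0.187  0.861  0.473]
 [ 0.07   0.492 -0.867]]
[0.1 0.3 0.3] 0.08751621313301092
```

Request:
move_arm:
  commands:
    - [-1,4.8,0,0]
    - [-1,4.8,0.2,0]
    - [-1,4.8,0.3,0]
    - [-1,4.8,0.5,0]
    - [-1,4.8,0.6,0]
    - [-1,4.8,0.7,0]
    - [0,0,0,0]

```text
t: 10.2
position: [-0.0937, 1.0336, 0.6655]
tcp_rot: [2.371, -0.055, -2.964]
force: [0.6, -0.3, 0.5]
opening: 0.0876
```

```bash
python3 st.py
python3 - <<'E'
from ik import *
for b in (40,45,50):print(orient(np.radians(b),'h2').round(3).tolist())
E
```

```text
10.2 [ 1.542  0.735  0.214  0.185  1.44  -0.136] [-0.094  1.034  0.665]
[[-0.983 -0.089 -0.162]
 [-0.177  0.713  0.679]
 [ 0.055  0.696 -0.716]]
[ 0.6 -0.3  0.5] 0.08759646033505711
[[0.982, 0.121, -0.145], [0.189, -0.631, 0.752], [0.0, -0.766, -0.643]]
[[0.982, 0.134, -0.134], [0.189, -0.694, 0.694], [0.0, -0.707, -0.707]]
[[0.982, 0.145, -0.121], [0.189, -0.752, 0.631], [-0.0, -0.643, -0.766]]
```

```bash
cat > path.py <<'E'
from ik import *
from workcell import r
import sys
def path(wps,n=10,verbose=True):
    s=r.observe(); R=Ro.from_euler('xyz',s["tcp_rot"]).as_matrix(); o=s["position"]; q=s["q"]
    for w in wps:
        w=np.array(w); d=R.T@(w-o); print("to",w.round(3),"tool shift cm",(100*d).round(1), "dist",np.linalg.norm(d).round(3))
        for k in range(1,n+1):
            c,q2=ik(o+(w-o)*k/n,R,q,n=1); 
            if c>1e-6 or abs(q2-q).max()>.35 or k==n: print("  %.2f"%(k/n),"%.0e"%c,q2.round(2),"dq",abs(q2-q).max().round(2))
            q=q2
        o=w
E
python3 - <<'E'
from path import *
s=r.observe(); R=Ro.from_euler('xyz',s["tcp_rot"]).as_matrix()
g=handle(.13)-.061*R[:,2]; print(g)
path([[.25,.35,.65],[.57,-.1,.45],g-.06*R[:,2],g],n=12)
E
```

```text
[0.54125713 0.02513343 0.27841272]
to [0.25 0.35 0.65] tool shift cm [-21.8 -52.9 -50.9] dist 0.765
  1.00 2e-16 [ 0.24 -0.2   1.52  0.79  1.75 -1.31] dq 0.19
to [ 0.57 -0.1   0.45] tool shift cm [-24.6 -48.8 -21.4] dist 0.587
  1.00 4e-16 [-0.56  0.45  1.21  0.57  2.01 -2.18] dq 0.07
to [ 0.551 -0.016  0.321] tool shift cm [-0.3 -2.8 15.2] dist 0.155
  1.00 5e-26 [-0.46  0.48  1.5   0.57  1.7  -2.27] dq 0.03
to [0.541 0.025 0.278] tool shift cm [ 0. -0.  6.] dist 0.06
  1.00 3e-17 [-0.41  0.49  1.59  0.59  1.58 -2.29] dq 0.01
```

Request:
move_arm:
  commands:
    - [-0.7,-1.6,-1.6,0]
    - [-1.4,-3.3,-3.2,0]
    - [-1.4,-3.3,-3.2,0]
    - [-1.4,-3.3,-3.2,0]
    - [-1.4,-3.3,-3.2,0]
    - [-1.4,-3.3,-3.2,0]
    - [-1.4,-3.3,-3.2,0]
    - [-1.4,-3.3,-3.2,0]
    - [-1.4,-3.3,-3.2,0]
    - [-1.4,-3.3,-3.2,0]

```text
t: 11.2
position: [0.1122, 0.6115, 0.6764]
tcp_rot: [2.338, -0.038, -2.956]
force: [1.2, -0.3, 0.3]
opening: 0.0879
```

Request:
move_arm:
  commands:
    - [-1.4,-3.3,-3.2,0]
    - [-1.4,-3.3,-3.2,0]
    - [-1.4,-3.3,-3.2,0]
    - [-1.4,-3.3,-3.2,0]
    - [-1.4,-3.3,-3.2,0]
    - [-1.2,-2.8,-2.6,0]

```text
t: 11.8
position: [0.236, 0.3495, 0.6783]
tcp_rot: [2.325, -0.004, -2.95]
force: [0.3, 0.4, -0.1]
opening: 0.088
```

```bash
python3 st.py;  python3 - <<'E'
from path import *
s=r.observe(); R=Ro.from_euler('xyz',s["tcp_rot"]).as_matrix()
g=handle(.13)-.061*R[:,2]; print(g)
path([[.57,-.1,.45],g-.06*R[:,2],g],n=12)
E
```

```text
11.8 [ 0.224 -0.241  1.504  0.836  1.76  -1.319] [0.236 0.35  0.678]
[[-0.982 -0.128 -0.141]
 [-0.19   0.673  0.715]
 [ 0.004  0.729 -0.685]]
[ 0.3  0.4 -0.1] 0.08801302303902958
[0.53994765 0.02289784 0.2764723 ]
to [ 0.57 -0.1   0.45] tool shift cm [-24.3 -51.1 -21.2] dist 0.605
  1.00 4e-16 [-0.58  0.45  1.23  0.62  2.01 -2.23] dq 0.08
to [ 0.548 -0.02   0.318] tool shift cm [ 0.6 -4.  15.1] dist 0.156
  1.00 1e-25 [-0.49  0.49  1.52  0.61  1.7  -2.35] dq 0.03
to [0.54  0.023 0.276] tool shift cm [-0. -0.  6.] dist 0.06
  1.00 2e-17 [-0.43  0.5   1.61  0.63  1.59 -2.37] dq 0.01
```

Request:
move_arm:
  commands:
    - [-1,-2,-0.8,0]
    - [-1.9,-4,-1.7,0]
    - [-1.9,-4,-1.7,0]
    - [-1.9,-4,-1.7,0]
    - [-1.9,-4,-1.7,0]
    - [-1.9,-4,-1.7,0]
    - [-1.9,-4,-1.7,0]
    - [-1.9,-4,-1.7,0]
    - [-1.9,-4,-1.7,0]
    - [-1.9,-4,-1.7,0]

```text
t: 12.8
position: [0.489, -0.0035, 0.5371]
tcp_rot: [2.348, 0.056, -2.953]
force: [1.1, 0.2, 1.2]
opening: 0.0877
```

Request:
move_arm:
  commands:
    - [-1.9,-4,-1.7,0]
    - [-1.9,-4,-1.7,0]
    - [-1.9,-4,-1.7,0]
    - [-1,-2,-1,0]
    - [0,0,0,0]

```text
t: 13.3
position: [0.5903, -0.14, 0.4888]
tcp_rot: [2.364, 0.069, -2.956]
force: [-0.0, 0.1, -0.5]
opening: 0.0878
```

```bash
python3 st.py;  python3 - <<'E'
from path import *
from h import *
s=r.observe(); R=Ro.from_euler('xyz',s["tcp_rot"]).as_matrix()
g=handle(.13)-.061*R[:,2]; print(g)
path([g-.06*R[:,2],g],n=12)
p=snapshot("wrist"); save(p,"w1")
P,u,v=cloud(p); c=C; Q=np.c_[(P[:,:2]-c)@X[:2],(P[:,:2]-c)@Y[:2],P[:,2]]
m=(Q[:,0]<-.155)&(Q[:,0]>-.25)&(abs(Q[:,1])<.05)&(Q[:,2]>.2)&(Q[:,2]<.26)
print(m.sum(),np.median(Q[m],0).round(4),np.percentile(Q[m],[3,97],axis=0).round(4))
print([(q["xyz"],q["conf"]) for q in finder.spot_in(p,"door_handle")])
E
```

```text
13.3 [-0.616  0.459  1.111  0.636  2.061 -2.235] [ 0.59  -0.14   0.489]
[[-0.981 -0.179 -0.081]
 [-0.184  0.691  0.699]
 [-0.069  0.7   -0.711]]
[-0.   0.1 -0.5] 0.08776659350033036
[0.53628402 0.02389588 0.27806669]
to [ 0.541 -0.018  0.321] tool shift cm [ 3.7 -2.5 20.9] dist 0.213
  1.00 2e-22 [-0.5   0.44  1.57  0.61  1.64 -2.4 ] dq 0.04
to [0.536 0.024 0.278] tool shift cm [-0. -0.  6.] dist 0.06
  1.00 2e-17 [-0.44  0.47  1.65  0.64  1.52 -2.42] dq 0.01
822 [-0.201  0.003  0.239] [[-0.2039 -0.0466  0.2333]
 [-0.1551  0.0476  0.2516]]
[([0.4996, 0.1132, 0.1938], 0.66)]
```

View pics/w1.png

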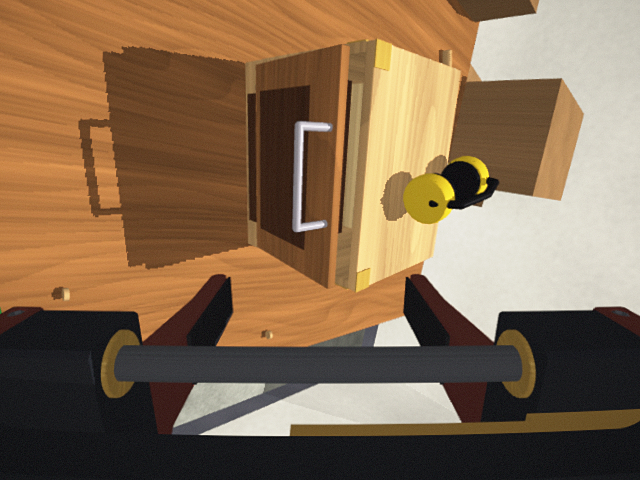

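Request:
move_arm:
  commands:
    - [0.7,-0.5,4,0]
    - [0.8,-0.5,4,0]
    - [0.8,-0.5,4,0]
    - [0.8,-0.5,4,0]
    - [0.7,-0.5,4,0]
    - [0,0,0,0]
  claw: 0.35

```text
t: 14.0
position: [0.5344, -0.0129, 0.3346]
tcp_rot: [2.378, 0.087, -2.947]
force: [0.4, 0.9, 0.0]
opening: 0.0434
```

```bash
python3 st.py;  python3 - <<'E'
from path import *
from h import *
s=r.observe(); R=Ro.from_euler('xyz',s["tcp_rot"]).as_matrix()
p=snapshot("wrist"); save(p,"w2")
P,u,v=cloud(p); c=C; Q=np.c_[(P[:,:2]-c)@X[:2],(P[:,:2]-c)@Y[:2],P[:,2]]
m=(Q[:,0]<-.17)&(Q[:,0]>-.22)&(abs(Q[:,1])<.05)&(Q[:,2]>.21)&(Q[:,2]<.26)
print(m.sum(),np.median(Q[m],0).round(4),np.percentile(Q[m],[3,97],axis=0).round(4))
T=(np.median(P[m],0)-s["position"])@R; print("bar surface in tool",(100*T).round(2))
path([handle(.13)-.061*R[:,2]],n=5)
E
```

```text
14.0 [-0.494  0.407  1.575  0.613  1.641 -2.404] [ 0.534 -0.013  0.335]
[[-0.977 -0.199 -0.072]
 [-0.193  0.697  0.69 ]
 [-0.087  0.689 -0.72 ]]
[0.4 0.9 0. ] 0.04342941040901188
2283 [-0.2016  0.0058  0.2388] [[-0.2037 -0.0462  0.2334]
 [-0.196   0.0476  0.2407]]
bar surface in tool [ 0.17 -1.13 12.21]
to [0.536 0.024 0.279] tool shift cm [-0.2 -1.3  6.9] dist 0.07
  1.00 1e-25 [-0.44  0.45  1.66  0.64  1.5  -2.44] dq 0.03
```

Request:
move_arm:
  commands:
    - [0,-1.2,0,0]
    - [0,0,2,0]
    - [0,0,2,0]
    - [0,0,1.5,0]
    - [0,0,1,0]
    - [0,0,0,0]

```text
t: 14.65
position: [0.5431, 0.0152, 0.2897]
tcp_rot: [2.397, 0.113, -2.948]
force: [0.1, 0.3, 0.1]
opening: 0.0305
```

```bash
python3 st.py;  python3 - <<'E'
from path import *
s=r.observe(); R=Ro.from_euler('xyz',s["tcp_rot"]).as_matrix()
print(100*(handle(.13)-s["position"])@R)
E
```

```text
14.65 [-0.446  0.441  1.638  0.637  1.509 -2.443] [0.543 0.015 0.29 ]
[[-0.975 -0.216 -0.049]
 [-0.191  0.707  0.681]
 [-0.113  0.673 -0.731]]
[0.1 0.3 0.1] 0.030457567021455884
[0.78891717 0.18435924 7.56967251]
```

Request:
move_arm:
  commands:
    - [0,0.2,0.7,0.06]
    - [0,0,0.7,0]

```text
t: 14.85
position: [0.5445, 0.0238, 0.2828]
tcp_rot: [2.396, 0.077, -2.995]
force: [-0.5, 0.4, -0.9]
opening: 0.0309
```

Request:
move_arm:
  commands:
    - [0,0,0,0]
    - [0,0,0,0]
    - [0,0,0,0]
  claw: 0
  squeeze: 15

```text
t: 15.15
position: [0.5456, 0.0226, 0.2836]
tcp_rot: [2.398, 0.081, -2.993]
force: [0.1, 0.0, 0.9]
opening: 0.0102
```

```bash
python3 st.py;  cat > hd.py <<'E'
from path import *
s=r.observe(); R=Ro.from_euler('xyz',s["tcp_rot"]).as_matrix()
g=s["position"]+.061*R[:,2]; d=g-np.r_[C,0]; f=-.115-d@X; u=g[2]-.05
th=np.arctan2(f,u)-np.arctan2(.059,.194); print("f,u",f.round(4),u.round(4),"rad",np.hypot(f,u).round(4),"theta",th.round(3),"y",(d@Y).round(3),"force",s["force"].round(1))
off=g-handle(th)
import sys
for t in [float(a) for a in sys.argv[1:]]:
    d=(handle(t)+off-g)@R; g=handle(t)+off; print(t,(100*d).round(2))
E
python3 hd.py .25 .4 .5 .6 .7 .8 .9 1.0 1.1 1.2
```

```text
15.15 [-0.433  0.445  1.648  0.645  1.484 -2.388] [0.546 0.023 0.284]
[[-0.986 -0.163 -0.042]
 [-0.148  0.72   0.679]
 [-0.081  0.675 -0.733]]
[0.1 0.  0.9] 0.010228530734328466
f,u 0.0883 0.1889 rad 0.2085 theta 0.142 y -0.011 force [0.1 0.  0.9]
0.25 [ 0.   -2.12 -0.54]
0.4 [ 0.04 -3.02 -0.37]
0.5 [ 0.05 -2.03  0.  ]
0.6 [ 0.07 -2.02  0.21]
0.7 [ 0.08 -1.98  0.4 ]
0.8 [ 0.1  -1.93  0.6 ]
0.9 [ 0.11 -1.86  0.79]
1.0 [ 0.13 -1.77  0.97]
1.1 [ 0.14 -1.67  1.14]
1.2 [ 0.15 -1.54  1.3 ]
```

Request:
move_arm:
  commands:
    - [0,-2.1,-0.5,0]
    - [0,-1.5,-0.2,0]
    - [0,-1.5,-0.2,0]
    - [0,-2,0,0]

```text
t: 15.55
position: [0.5573, -0.0374, 0.2413]
tcp_rot: [2.398, 0.082, -2.99]
force: [-2.8, -0.2, -0.7]
opening: 0.0098
```

```bash
python3 st.py; python3 hd.py .6 .7 .8 .9 1.0 1.1 1.2
```

```text
15.55 [-0.513  0.536  1.608  0.609  1.484 -2.476] [ 0.557 -0.037  0.241]
[[-0.985 -0.166 -0.043]
 [-0.151  0.719  0.679]
 [-0.082  0.675 -0.733]]
[-2.8 -0.2 -0.7] 0.009784495313808263
f,u 0.1494 0.1466 rad 0.2093 theta 0.5 y -0.011 force [-2.8 -0.2 -0.7]
0.6 [ 0.07 -2.02  0.2 ]
0.7 [ 0.09 -1.98  0.4 ]
0.8 [ 0.1  -1.93  0.6 ]
0.9 [ 0.12 -1.86  0.79]
1.0 [ 0.13 -1.77  0.97]
1.1 [ 0.14 -1.67  1.14]
1.2 [ 0.15 -1.54  1.3 ]
```

Request:
move_arm:
  commands:
    - [0.1,-2,0.2,0]
    - [0.1,-2,0.4,0]
    - [0.1,-1.9,0.6,0]
    - [0.1,-1.8,0.8,0]
    - [0.1,-1.7,1,0]

```text
t: 16.05
position: [0.5676, -0.0914, 0.1454]
tcp_rot: [2.394, 0.08, -2.995]
force: [0.2, 5.9, -3.6]
opening: 0.0096
```

```bash
python3 st.py; python3 hd.py 1.05 1.1 1.15 1.2
```

```text
16.05 [-0.579  0.699  1.585  0.589  1.4   -2.596] [ 0.568 -0.091  0.145]
[[-0.986 -0.161 -0.041]
 [-0.146  0.718  0.681]
 [-0.08   0.677 -0.731]]
[ 0.2  5.9 -3.6] 0.009557636540969475
f,u 0.2043 0.0508 rad 0.2106 theta 1.032 y -0.011 force [ 0.2  5.9 -3.6]
1.05 [ 0.03 -0.31  0.2 ]
1.1 [ 0.07 -0.82  0.59]
1.15 [ 0.07 -0.79  0.63]
1.2 [ 0.08 -0.76  0.67]
```

Request:
move_arm:
  commands:
    - [0.1,-1,0.7,0]
    - [0.1,-0.8,0.6,0]
    - [0,-0.5,0.5,0]
    - [0,0,0,0]

```text
t: 16.45
position: [0.5685, -0.0943, 0.1131]
tcp_rot: [2.376, 0.079, -3.0]
force: [0.2, 1.7, -3.5]
opening: 0.0097
```

```bash
python3 st.py; python3 hd.py 1.2
```

```text
16.45 [-0.587  0.754  1.586  0.602  1.37  -2.63 ] [ 0.568 -0.094  0.113]
[[-0.987 -0.156 -0.042]
 [-0.141  0.706  0.694]
 [-0.079  0.691 -0.719]]
[ 0.2  1.7 -3.5] 0.009685755008958012
f,u 0.2066 0.0193 rad 0.2075 theta 1.182 y -0.012 force [ 0.2  1.7 -3.5]
1.2 [ 0.03 -0.27  0.23]
```

Request:
move_arm:
  commands:
    - [0,-0.4,0.4,0]
    - [0,-0.3,0.3,0]
    - [0,0,0,0]

```text
t: 16.75
position: [0.5692, -0.0922, 0.1097]
tcp_rot: [2.359, 0.082, -3.001]
force: [0.4, 3.7, -4.5]
opening: 0.0098
```

```bash
python3 hd.py 1.2
```

```text
f,u 0.2039 0.0166 rad 0.2045 theta 1.194 y -0.013 force [ 0.4  3.7 -4.5]
1.2 [ 0.01 -0.09  0.08]
```

Request:
move_arm:
  commands:
    - [0,-0.4,0.2,0]
    - [0,-0.4,0.2,0]
    - [0,-0.4,0.2,0]

```text
t: 17.05
position: [0.5697, -0.0922, 0.1071]
tcp_rot: [2.334, 0.086, -2.999]
force: [-5.3, -0.0, 28.0]
opening: 0.0095
```

```bash
python3 hd.py 1.2
```

```text
f,u 0.2029 0.0151 rad 0.2035 theta 1.201 y -0.013 force [-5.3 -0.  28. ]
1.2 [-0.    0.02 -0.02]
```

Request:
move_arm:
  commands:
    - [0,0.2,-0.1,0]
    - [0,0,0,0]
    - [0,0,-2,0]
    - [0,0,-3,0]
    - [0,0,-4,0]
    - [0,0,-4,0]
  claw: 0.3

```text
t: 17.65
position: [0.5738, -0.1872, 0.1945]
tcp_rot: [2.335, 0.08, -2.996]
force: [0.4, 0.3, -0.0]
opening: 0.0261
```

```bash
python3 st.py
python3 - <<'E'
from h import *
p=snapshot("scene"); save(p,"s2")
P,u,v=cloud(p)
from ik import C,X,Y
Q=np.c_[(P[:,:2]-C)@X[:2],(P[:,:2]-C)@Y[:2],P[:,2]]
m=(Q[:,0]<-.16)&(Q[:,0]>-.33)&(Q[:,1]>-.13)&(Q[:,1]<.13)&(Q[:,2]>.055)&(Q[:,2]<.15)
A=Q[m]; k=np.polyfit(A[:,0],A[:,2],1); print(m.sum(),"slope deg",np.degrees(np.arctan(k[0])),A.min(0),A.max(0))
E
```

```text
17.65 [-0.699  0.719  1.408  0.549  1.634 -2.593] [ 0.574 -0.187  0.195]
[[-0.986 -0.157 -0.05 ]
 [-0.144  0.676  0.722]
 [-0.079  0.72  -0.69 ]]
[ 0.4  0.3 -0. ] 0.02613359040837896
7715 slope deg -19.43954182396104 [-0.32298245 -0.12996841  0.06284223] [-0.16001352  0.12988746  0.12938501]
```

View pics/s2.png

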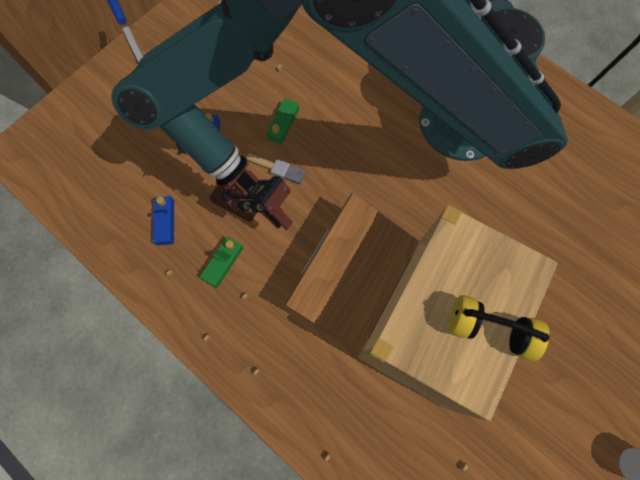

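Request:
move_arm:
  commands:
    - [0,0,-1.5,0.14]
    - [0,0,-1.5,0.145]
    - [0,0,-1.5,0.145]
    - [0,0,-1.5,0.145]
    - [0,0,-1.5,0.145]
    - [0,0,-1.5,0.145]
    - [0,0,-1.5,0.145]
    - [0,0,-1.5,0.145]
    - [0,0,-1.5,0.145]
    - [0,0,-1.5,0.145]
  claw: 0.85

```text
t: 18.7
position: [0.5842, -0.3113, 0.2972]
tcp_rot: [2.942, -0.769, 1.905]
force: [0.3, 0.7, -0.4]
opening: 0.0746
```

```bash
python3 st.py
cat > go.py <<'E'
from path import *
s=r.observe(); R=Ro.from_euler('xyz',s["tcp_rot"]).as_matrix()
def tcp(g,R): return np.array(g)-.061*R[:,2]
E
python3 - <<'E'
from go import *
print("turn to level jaw",np.arctan2(-R[2,1],R[2,0])) 
g=tcp([.595,-.342,.025],R)
path([g-.08*R[:,2],g])
E
```

```text
18.7 [-0.81   0.714  1.115  0.514  1.919 -1.038] [ 0.584 -0.311  0.297]
[[-0.236  0.971 -0.037]
 [ 0.679  0.192  0.709]
 [ 0.695  0.142 -0.705]]
[ 0.3  0.7 -0.4] 0.07460257813466485
turn to level jaw -0.20195443644599484
to [ 0.6   -0.442  0.124] tool shift cm [-21.3  -3.4   2.9] dist 0.217
  1.00 5e-19 [-0.9   1.02  0.89  0.45  1.89 -1.16] dq 0.03
to [ 0.597 -0.385  0.068] tool shift cm [ 0. -0.  8.] dist 0.08
  1.00 2e-29 [-0.86  1.02  1.04  0.46  1.73 -1.19] dq 0.02
```

Request:
move_arm:
  commands:
    - [-4.2,-0.7,0.6,0]
    - [-4.2,-0.7,0.6,0]
    - [-4.2,-0.7,0.6,0]
    - [-4.2,-0.7,0.6,0]
    - [-4.2,-0.6,0.6,0.11]
    - [0,0,0,0]

```text
t: 19.3
position: [0.6018, -0.4497, 0.1157]
tcp_rot: [3.052, -0.772, 1.741]
force: [0.3, 0.4, -0.3]
opening: 0.0744
```

```bash
python3 st.py
python3 - <<'E'
from go import *
from h import *
p=snapshot("wrist"); save(p,"w3")
P,u,v=cloud(p)
m=(P[:,2]>.022)&(P[:,2]<.037)&(abs(P[:,0]-.586)<.06)&(abs(P[:,1]+.30)<.09)
if m.sum()>50:
    print(m.sum(),cv2.minAreaRect(P[m][:,:2].astype(np.float32)),P[m].min(0),P[m].max(0))
g=tcp([.595,-.342,.025],R)
path([g])
E
```

```text
19.3 [-0.901  1.032  0.875  0.445  1.875 -1.043] [ 0.602 -0.45   0.116]
[[-0.122  0.992 -0.03 ]
 [ 0.706  0.108  0.7  ]
 [ 0.697  0.064 -0.714]]
[ 0.3  0.4 -0.3] 0.0743623092128233
7605 ((0.5853879451751709, -0.30250853300094604), (0.04423171654343605, 0.11981476843357086), 12.300047874450684) [ 0.55177999 -0.36490071  0.02205232] [ 0.61879087 -0.23989507  0.03693678]
to [ 0.597 -0.385  0.069] tool shift cm [ 1.1 -0.2  8.1] dist 0.082
  1.00 5e-28 [-0.86  1.01  1.05  0.46  1.71 -1.08] dq 0.02
```

View pics/w3.png

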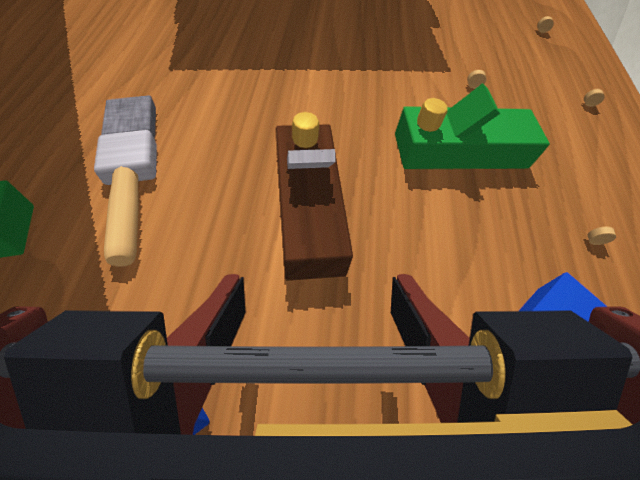

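Request:
move_arm:
  commands:
    - [1.1,-0.2,1,0]
    - [0,0,2,0]
    - [0,0,2,0]
    - [0,0,1.8,0]
    - [0,0,1,0]
    - [0,0,0,0]

```text
t: 19.95
position: [0.6001, -0.3837, 0.0772]
tcp_rot: [3.026, -0.759, 1.771]
force: [-0.8, -0.1, -0.1]
opening: 0.0745
```

```bash
python3 st.py
python3 - <<'E'
from go import *
g=tcp([.5945,-.343,.025],R)
path([g]); print(s["position"]+.061*R[:,2])
E
```

```text
19.95 [-0.855  1.001  1.056  0.458  1.71  -1.093] [ 0.6   -0.384  0.077]
[[-0.144  0.989 -0.023]
 [ 0.711  0.12   0.693]
 [ 0.688  0.083 -0.72 ]]
[-0.8 -0.1 -0.1] 0.07454144283041472
to [ 0.596 -0.385  0.069] tool shift cm [-0.6 -0.5  0.5] dist 0.009
  1.00 1e-24 [-0.86  1.01  1.06  0.45  1.7  -1.1 ] dq 0.0
[ 0.59872906 -0.34144426  0.03322959]
```

Request:
move_arm:
  commands:
    - [-0.6,-0.5,0.5,0.02]
    - [0,0,0,0]

```text
t: 20.15
position: [0.5966, -0.3859, 0.0709]
tcp_rot: [3.043, -0.758, 1.745]
force: [-0.2, 0.7, 0.3]
opening: 0.0746
```

Request:
move_arm:
  commands:
    - [0,0,0,0]
    - [0,0,0,0]
    - [0,0,0,0]
    - [0,0,0,0]
  claw: 0
  squeeze: 35

```text
t: 20.55
position: [0.5968, -0.3884, 0.072]
tcp_rot: [3.041, -0.755, 1.745]
force: [-0.6, 0.6, -0.8]
opening: 0.0465
```

```bash
python3 st.py
python3 - <<'E'
from go import *
print(s["position"]+.061*R[:,2])
E
```

```text
20.55 [-0.861  1.005  1.059  0.453  1.7   -1.083] [ 0.597 -0.388  0.072]
[[-0.126  0.992 -0.019]
 [ 0.717  0.105  0.689]
 [ 0.686  0.073 -0.724]]
[-0.6  0.6 -0.8] 0.04652560612991798
[ 0.59558771 -0.34634994  0.02781056]
```

Request:
move_arm:
  commands:
    - [0,0,0,0]
    - [1,0.1,-1,0]
    - [2,0.2,-2.1,0]
    - [2,0.2,-2.1,0]
    - [2,0.2,-2.1,0]
    - [2,0.2,-2.1,0]
    - [0,0,0,0]

```text
t: 21.25
position: [0.5959, -0.3881, 0.2061]
tcp_rot: [3.046, -0.752, 1.74]
force: [0.2, -0.1, -3.9]
opening: 0.0438
```

```bash
python3 st.py
cat > pl.py <<'E'
from go import *
from h import *
p=snapshot("wrist"); P,u,v=cloud(p); save(p,"pl")
T=(P-s["position"])@R   # tool frame
q=finder.trace(p,"plane"); 
for k in q[:3]:
    A,_,_=cloud(p,k["pixels"]); T=(A-s["position"])@R; c=np.median(T,0)
    if abs(c[1])<.03 and c[2]<.2:
        # top face plane fit
        t=T
        best=None; rng=np.random.default_rng(0)
        for _ in range(300):
            i=rng.choice(len(A),3,False); n=np.cross(A[i[1]]-A[i[0]],A[i[2]]-A[i[0]]); l=np.linalg.norm(n)
            if l<1e-9: continue
            n/=l; n*=np.sign(n[2]); 
            if n[2]<.8: continue
            m=abs((A-A[i[0]])@n)<.0015
            if best is None or m.sum()>best[0]: best=(m.sum(),m)
        B=A[best[1]]; cc=B.mean(0); n=np.linalg.svd(B-cc,full_matrices=False)[2][2]; n*=np.sign(n[2])
        rc=cv2.minAreaRect(B[:,:2].astype(np.float32)); bx=cv2.boxPoints(rc)
        print(k["conf"],len(B),"normal",n.round(3),"rect",np.round(rc[0],4),np.round(rc[1],4),round(rc[2],1))
        nose=np.array([-n[0]*0,1,0]); 
        a=np.radians(rc[2]); ax=[np.array([-np.sin(a),np.cos(a)]),np.array([np.cos(a),np.sin(a)])]
        d=max(ax,key=lambda w:w[1]); pr=B[:,:2]@d
        hi=B[pr>np.percentile(pr,98)].mean(0); lo=B[pr<np.percentile(pr,2)].mean(0)
        print("axis az",np.degrees(np.arctan2(d[1],d[0])).round(1),"nose top edge",hi.round(4),"rear top",lo.round(4),"sole center est",((hi+lo)/2-.032*n).round(4))
E
python3 pl.py
```

```text
21.25 [-0.861  0.864  1.015  0.468  1.864 -0.997] [ 0.596 -0.388  0.206]
[[-0.123  0.992 -0.021]
 [ 0.72   0.104  0.686]
 [ 0.683  0.07  -0.727]]
[ 0.2 -0.1 -3.9] 0.043802797936188256
0.68 13491 normal [-0.069  0.103  0.992] rect [ 0.5897 -0.2998] [0.0437 0.1199] 5.7
axis az 95.7 nose top edge [ 0.5841 -0.2451  0.1527] rear top [ 0.5942 -0.3587  0.1648] sole center est [ 0.5913 -0.3052  0.127 ]
```

View pics/pl.png

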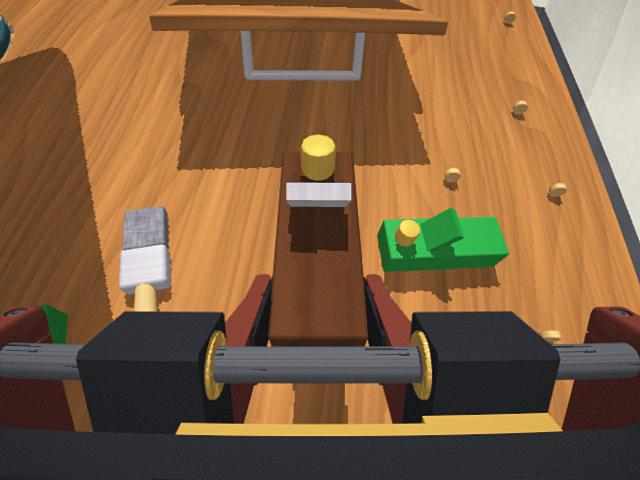

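```bash
cat > ch.py <<'E'
from go import *
# plane in hand: points in tool frame from lift measurement
R0=Ro.from_euler('xyz',[3.046,-.752,1.74]).as_matrix(); o0=np.array([.5959,-.3881,.2061])
n=np.array([-.069,.103,.992]); 
S=np.array([.5897,-.2998,0]); a=np.radians(5.7); d=np.array([-np.sin(a),np.cos(a),-.103/.992]); d/=np.linalg.norm(d); w=np.cross(d,n)
top=np.array([.5897,-.2998,.159]); sole=top-.032*n
pts=np.array([sole+.06*d+.022*w,sole+.06*d-.022*w,sole-.06*d+.022*w,sole-.06*d-.022*w])
PT=(pts-o0)@R0
def chest(P): D=P-np.r_[C,0]; return np.c_[-.115-D@X,D@Y,D[:,2]]
def show(o=None,Rr=None):
    o=s["position"] if o is None else o; Rr=R if Rr is None else Rr
    return chest(PT@Rr.T+o)
if __name__=="__main__":
    print("corners f,y,z (noseR,noseL,rearR,rearL)\n",(1000*show()).round(0)); print("force",s["force"].round(1),s["t"])
    print("world->tool: into chest",(R.T@X).round(3)," up",(R.T@Z).round(3)," chest +y",(R.T@Y).round(3))
E
python3 ch.py
python3 - <<'E'
from go import *
from h import *
p=snapshot("wrist"); print((p["eye"]-s["position"])@R)
E
```

```text
corners f,y,z (noseR,noseL,rearR,rearL)
 [[399. -15. 118.]
 [395.  28. 116.]
 [518.  -5. 130.]
 [514.  39. 128.]]
force [-0.4  0.1 -3.9] 21.35
world->tool: into chest [ 0.727 -0.086  0.681]  up [ 0.686  0.065 -0.725]  chest +y [-0.018 -0.994 -0.107]
[ 0.07176417 -0.00023571 -0.08200926]
```

Request:
move_arm:
  commands:
    - [1.5,0.1,-1.6,0]
    - [2.6,0.3,-2.7,0]
    - [3,0,2.5,0]
    - [3,-0.1,2.9,0]
    - [3,-0.1,2.9,0]
    - [3,-0.1,2.9,0]
    - [3,-0.1,2.9,0]
    - [3,-0.1,2.9,0]
    - [3,-0.1,2.8,0]
    - [0,0,0,0]

```text
t: 22.4
position: [0.5539, -0.09, 0.2602]
tcp_rot: [3.07, -0.772, 1.719]
force: [-1.9, -0.5, -4.9]
opening: 0.0437
```

```bash
python3 ch.py; python3 st.py; python3 pl.py
```

```text
corners f,y,z (noseR,noseL,rearR,rearL)
 [[ 98. -31. 179.]
 [ 94.  13. 177.]
 [217. -20. 189.]
 [213.  24. 187.]]
force [-1.9 -0.5 -4.9] 22.4
world->tool: into chest [ 0.716 -0.091  0.692]  up [ 0.697  0.051 -0.715]  chest +y [-0.03  -0.995 -0.1  ]
22.4 [-0.598  0.543  1.552  0.593  1.577 -0.879] [ 0.554 -0.09   0.26 ]
[[-0.106  0.994 -0.032]
 [ 0.709  0.098  0.698]
 [ 0.697  0.051 -0.715]]
[-1.9 -0.5 -4.9] 0.04373982079322543
0.66 13383 normal [-0.051  0.091  0.995] rect [ 0.5473 -0.0013] [0.0438 0.1192] 5.5
axis az 95.5 nose top edge [0.5409 0.0535 0.209 ] rear top [ 0.5531 -0.0599  0.2195] sole center est [ 0.5486 -0.0061  0.1824]
```

Request:
move_arm:
  commands:
    - [0.7,-0.3,2.5,0]
    - [0.7,-0.3,3.1,0]
    - [0.7,-0.4,3.1,0]
    - [0.7,-0.4,3.1,0]
    - [0.7,-0.3,2.5,0]
    - [0,0,0,0]

```text
t: 23.1
position: [0.5373, 0.0214, 0.1772]
tcp_rot: [3.059, -0.759, 1.715]
force: [-0.4, 0.1, -3.4]
opening: 0.0439
```

```bash
python3 ch.py; python3 st.py; python3 pl.py
```

```text
corners f,y,z (noseR,noseL,rearR,rearL)
 [[-13. -38.  94.]
 [-17.   5.  92.]
 [106. -26. 106.]
 [102.  18. 104.]]
force [-0.4  0.1 -3.4] 23.1
world->tool: into chest [ 0.725 -0.102  0.681]  up [ 0.688  0.06  -0.723]  chest +y [-0.033 -0.993 -0.114]
23.1 [-0.452  0.582  1.757  0.692  1.292 -0.931] [0.537 0.021 0.177]
[[-0.105  0.994 -0.017]
 [ 0.718  0.087  0.69 ]
 [ 0.688  0.06  -0.723]]
[-0.4  0.1 -3.4] 0.04393429568664215
0.91 13345 normal [-0.059  0.103  0.993] rect [0.5321 0.1095] [0.0438 0.1191] 4.7
axis az 94.7 nose top edge [0.5271 0.1645 0.1242] rear top [0.5369 0.051  0.1359] sole center est [0.5339 0.1044 0.0983]
```

Request:
move_arm:
  commands:
    - [0.6,-0.2,1.8,0]
    - [0.7,-0.2,1.8,0]
    - [0.7,-0.2,1.8,0]
    - [0,0,0,0]

```text
t: 23.6
position: [0.5384, 0.0629, 0.154]
tcp_rot: [3.039, -0.749, 1.719]
force: [-0.9, -0.1, -3.2]
opening: 0.044
```

```bash
python3 ch.py; python3 pl.py
```

```text
corners f,y,z (noseR,noseL,rearR,rearL)
 [[-52. -50.  70.]
 [-57.  -6.  67.]
 [ 67. -36.  83.]
 [ 62.   8.  80.]]
force [-0.9 -0.1 -3.2] 23.6
world->tool: into chest [ 0.732 -0.111  0.673]  up [ 0.681  0.075 -0.728]  chest +y [-0.031 -0.991 -0.13 ]
0.59 13444 normal [-0.075  0.112  0.991] rect [0.5348 0.151 ] [0.044  0.1195] 4.0
axis az 94.0 nose top edge [0.53   0.2058 0.0997] rear top [0.5374 0.0922 0.1126] sole center est [0.5361 0.1454 0.0744]
```

Request:
move_arm:
  commands:
    - [1.5,-0.6,1.4,0]
    - [1.5,-0.6,1.5,0]
    - [1.5,-0.6,1.5,0]
    - [1.5,-0.6,1.4,0]
    - [0,0,0,0]

```text
t: 24.2
position: [0.5107, 0.1444, 0.1528]
tcp_rot: [3.029, -0.745, 1.72]
force: [-0.2, 0.6, -3.4]
opening: 0.044
```

```bash
python3 ch.py; python3 st.py
```

```text
corners f,y,z (noseR,noseL,rearR,rearL)
 [[-137.  -39.   69.]
 [-142.    4.   65.]
 [ -18.  -25.   82.]
 [ -23.   19.   79.]]
force [-0.2  0.6 -3.4] 24.2
world->tool: into chest [ 0.734 -0.117  0.669]  up [ 0.678  0.083 -0.73 ]  chest +y [-0.03 -0.99 -0.14]
24.2 [-0.256  0.564  1.911  0.853  1.077 -0.941] [0.511 0.144 0.153]
[[-0.109  0.994  0.011]
 [ 0.727  0.072  0.683]
 [ 0.678  0.083 -0.73 ]]
[-0.2  0.6 -3.4] 0.044040416052513465
```

Request:
move_arm:
  commands:
    - [0.4,-0.1,0.5,0]
    - [0.4,-0.1,0.5,0]
    - [0.4,-0.1,0.5,0]

```text
t: 24.5
position: [0.5094, 0.1609, 0.1495]
tcp_rot: [3.02, -0.735, 1.725]
force: [0.5, -33.4, 4.1]
opening: 0.044
```

```bash
python3 ch.py|head -6
```

```text
corners f,y,z (noseR,noseL,rearR,rearL)
 [[-152.  -42.   64.]
 [-157.    2.   61.]
 [ -34.  -27.   78.]
 [ -39.   17.   75.]]
force [  0.5 -33.4   4.1] 24.5
```

Request:
move_arm:
  commands:
    - [-0.4,0.1,-0.3,0]
    - [-0.3,0,0.4,0]
    - [-0.2,0,0.2,0]
    - [0,0,0,0]

```text
t: 24.9
position: [0.5133, 0.1555, 0.1407]
tcp_rot: [3.016, -0.733, 1.726]
force: [-0.5, -0.2, -4.0]
opening: 0.0436
```

```bash
python3 ch.py; python3 pl.py
```

```text
corners f,y,z (noseR,noseL,rearR,rearL)
 [[-146.  -45.   55.]
 [-151.   -2.   52.]
 [ -28.  -30.   70.]
 [ -33.   14.   66.]]
force [-0.5 -0.2 -4. ] 24.9
world->tool: into chest [ 0.743 -0.119  0.659]  up [ 0.669  0.093 -0.737]  chest +y [-0.026 -0.989 -0.148]
0.93 13919 normal [-0.103  0.092  0.99 ] rect [0.5112 0.2406] [0.0436 0.1187] 4.0
axis az 94.0 nose top edge [0.5076 0.2956 0.0864] rear top [0.5149 0.1822 0.0975] sole center est [0.5146 0.2359 0.0602]
```

View pics/pl.png

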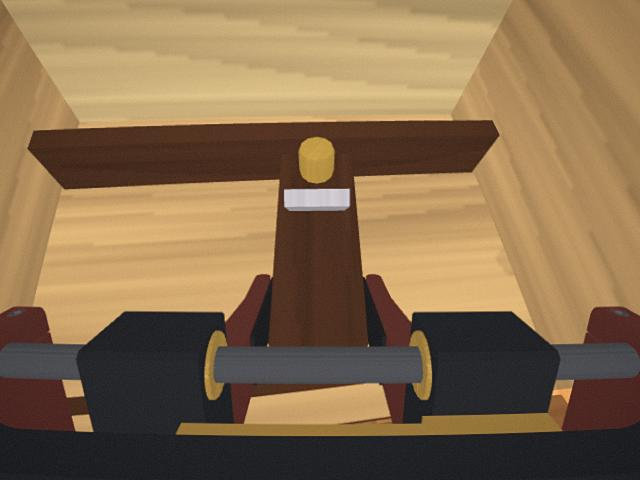

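```bash
cat > stop.py <<'E'
from ch import *
from h import *
p=snapshot("wrist"); P,u,v=cloud(p); Q=chest(P)
m=(Q[:,2]>.058)&(Q[:,2]<.084)&(Q[:,0]<-.14)&(Q[:,0]>-.2)&(abs(Q[:,1])<.12)&(abs(Q[:,1]+.02)>.04)
print("stop face f",m.sum(),np.percentile(Q[m,0],[10,50,90]).round(4)); k=np.polyfit(Q[m,1],Q[m,0],1); print("slope",k)
m=(abs(Q[:,2]-.05)<.006)&(Q[:,0]<-.05)&(Q[:,0]>-.15)&(abs(Q[:,1])<.12)&(abs(Q[:,1]+.02)>.05); print("floor z",np.median(Q[m,2]))
E
python3 stop.py
```

```text
stop face f 6378 [-0.1582 -0.1576 -0.1569]
slope [ 0.0012051  -0.15758716]
floor z 0.05003274611579564
```

Request:
move_arm:
  commands:
    - [0.2,0,0.2,0]
    - [-0.3,0,0.3,0]
    - [-0.3,0,0.4,0]
    - [-0.3,0,0.3,0]
    - [0,0,0,0]

```text
t: 25.55
position: [0.5147, 0.1595, 0.1282]
tcp_rot: [3.014, -0.736, 1.727]
force: [0.3, -2.5, 1.1]
opening: 0.0437
```

```bash
python3 ch.py; python3 pl.py
```

```text
corners f,y,z (noseR,noseL,rearR,rearL)
 [[-150.  -47.   43.]
 [-155.   -4.   39.]
 [ -31.  -32.   57.]
 [ -37.   11.   54.]]
force [ 0.3 -2.5  1.1] 25.55
world->tool: into chest [ 0.741 -0.119  0.661]  up [ 0.672  0.094 -0.735]  chest +y [-0.025 -0.988 -0.15 ]
0.86 15114 normal [-0.088 -0.003  0.996] rect [0.5125 0.2474] [0.0438 0.1235] 4.1
axis az 94.1 nose top edge [0.5089 0.2997 0.0838] rear top [0.5169 0.1865 0.0842] sole center est [0.5157 0.2432 0.0521]
```

Request:
move_arm:
  commands:
    - [-0.1,0,0.1,0]
    - [0,0,0,0]
    - [0,0,0,0]
  squeeze: 4

```text
t: 25.95
position: [0.5152, 0.1595, 0.127]
tcp_rot: [3.013, -0.736, 1.727]
force: [-0.4, -1.5, 0.4]
opening: 0.0447
```

Request:
move_arm:
  commands:
    - [0,0,0,0]
    - [0,0,0,0]
    - [0,0,0,0]
  claw: 0.75

```text
t: 26.25
position: [0.515, 0.1598, 0.127]
tcp_rot: [3.013, -0.736, 1.728]
force: [-0.1, -1.2, -0.2]
opening: 0.0641
```

```bash
python3 pl.py; python3 st.py
python3 - <<'E'
from ch import *
from h import *
p=snapshot("wrist"); P,u,v=cloud(p); Q=chest(P)
q=finder.trace(p,"plane")
A=chest(cloud(p,q[0]["pixels"])[0]); A=A[(A[:,2]>.074)&(A[:,2]<.09)]
print("plane f range",np.percentile(A[:,0],[.5,99.5]),"y",np.percentile(A[:,1],[1,99]),"z",np.percentile(A[:,2],[5,50,95]))
E
```

```text
0.65 14841 normal [-0.001 -0.001  1.   ] rect [0.5147 0.2452] [0.0439 0.1187] 3.4
axis az 93.4 nose top edge [0.5091 0.2998 0.082 ] rear top [0.5142 0.1868 0.0821] sole center est [0.5117 0.2434 0.0501]
26.35 [-0.223  0.608  1.924  0.903  1.013 -0.986] [0.515 0.16  0.127]
[[-0.116  0.993  0.023]
 [ 0.732  0.07   0.678]
 [ 0.671  0.095 -0.735]]
[-0.1 -0.3  0.1] 0.06571357680419428
plane f range [-0.15201296 -0.03608904] y [-0.04209999  0.00929066] z [0.08092021 0.08198335 0.08303611]
```

Request:
move_arm:
  commands:
    - [0,0,-1.5,0]
    - [0,0,-3,0]
    - [0,0,-4.5,0]
    - [0,0,-4.5,0]
    - [0,0,-4.5,0]
    - [0,0,-4.5,0]
    - [0,0,-4,-0.145]
    - [0,0,-3,-0.145]
    - [0,0,-2,-0.145]
    - [0,0,-2,-0.145]

```text
t: 27.45
position: [0.5022, -0.0803, 0.3879]
tcp_rot: [2.601, -0.525, 2.42]
force: [-0.0, -0.4, -0.0]
opening: 0.0659
```

Request:
move_arm:
  commands:
    - [0,0,-1,-0.145]
    - [0,0,-1,-0.145]
    - [0,0,-1,-0.145]
    - [0,0,-1,-0.145]
    - [0,0,-1,-0.145]
    - [0,0,-1,-0.145]
    - [0,0,0,-0.145]
    - [0,0,0,0]
  claw: 0.35

```text
t: 28.25
position: [0.4952, -0.1292, 0.4424]
tcp_rot: [2.43, 0.14, -3.016]
force: [0.1, -0.0, 0.4]
opening: 0.031
```

```bash
python3 st.py
cat > hpre.py <<'E'
from go import *
b=R.T@Y; print("turn to align with bar:",np.arctan2(b[1],b[0]))
g=tcp(handle(1.2)+[0,0,0],R)
path([g-.09*R[:,2],g],n=10)
E
python3 hpre.py
```

```text
28.25 [-0.71   0.292  1.448  0.569  1.856 -2.423] [ 0.495 -0.129  0.442]
[[-0.982 -0.185  0.023]
 [-0.124  0.74   0.661]
 [-0.14   0.647 -0.75 ]]
[ 0.1 -0.   0.4] 0.03103567068527624
turn to align with bar: 0.042555713735913415
to [ 0.55  -0.15   0.179] tool shift cm [ -1.5 -19.6  18.6] dist 0.27
  1.00 1e-23 [-0.68  0.64  1.58  0.56  1.43 -2.66] dq 0.04
to [ 0.552 -0.09   0.111] tool shift cm [-0. -0.  9.] dist 0.09
  1.00 1e-27 [-0.6   0.71  1.68  0.63  1.26 -2.7 ] dq 0.02
```

Request:
move_arm:
  commands:
    - [-0.2,-3.2,3,0.04]
    - [-0.3,-3.3,3.1,0]
    - [-0.3,-3.3,3.1,0]
    - [-0.3,-3.3,3.1,0]
    - [-0.3,-3.3,3.1,0]
    - [-0.3,-3.2,3,0]
    - [0,0,0,0]

```text
t: 28.95
position: [0.5448, -0.1578, 0.1756]
tcp_rot: [2.435, 0.097, -3.073]
force: [-0.5, 1.3, 0.4]
opening: 0.0308
```

```bash
python3 st.py;python3 hpre.py
python3 - <<'E'
from ch import *
from h import *
p=snapshot("wrist"); save(p,"w5"); P,u,v=cloud(p); Q=chest(P); T=(P-s["position"])@R
m=(Q[:,0]>.19)&(Q[:,0]<.215)&(abs(Q[:,1])<.045)&(Q[:,2]>.045)&(Q[:,2]<.08)
print(m.sum(),np.median(Q[m],0),"tool cm",100*np.median(T[m],0))
E
```

```text
28.95 [-0.692  0.638  1.589  0.555  1.42  -2.597] [ 0.545 -0.158  0.176]
[[-0.993 -0.115  0.029]
 [-0.069  0.754  0.653]
 [-0.097  0.646 -0.757]]
[-0.5  1.3  0.4] 0.030822475728044727
turn to align with bar: -0.029865517686941522
to [ 0.549 -0.148  0.18 ] tool shift cm [-0.6  0.9  0.3] dist 0.011
  1.00 6e-24 [-0.68  0.63  1.59  0.56  1.42 -2.58] dq 0.0
to [ 0.552 -0.09   0.111] tool shift cm [0. 0. 9.] dist 0.09
  1.00 5e-28 [-0.6   0.7   1.68  0.63  1.25 -2.63] dq 0.02
1580 [0.20602637 0.00545868 0.06905567] tool cm [-0.08494397  0.84995974 14.9032155 ]
```

View pics/w5.png

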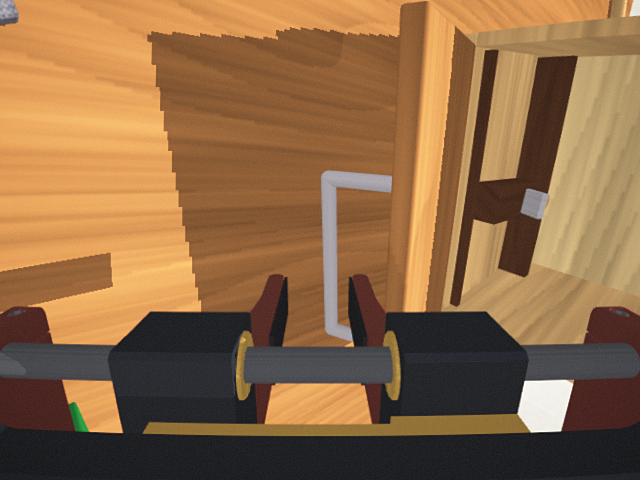

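Request:
move_arm:
  commands:
    - [-0.2,0.9,0,-0.03]
    - [0,0,2.5,0]
    - [0,0,2.5,0]
    - [0,0,2.5,0]
    - [0,0,1.5,0]
    - [0,0,0,0]

```text
t: 29.6
position: [0.5551, -0.0937, 0.1321]
tcp_rot: [2.454, 0.14, -3.048]
force: [0.1, -1.6, -2.2]
opening: 0.0305
```

```bash
python3 st.py;python3 - <<'E'
from go import *
print(100*(handle(1.2)-s["position"])@R)
E
```

```text
29.6 [-0.601  0.667  1.682  0.625  1.26  -2.656] [ 0.555 -0.094  0.132]
[[-0.986 -0.16   0.048]
 [-0.092  0.761  0.642]
 [-0.14   0.629 -0.765]]
[ 0.1 -1.6 -2.2] 0.030522391100520935
[ 0.65991701 -0.84468205  7.91845978]
```

Request:
move_arm:
  commands:
    - [0,-0.8,0,0]
    - [0,0,1,0]
    - [0,0,0.8,0]
    - [0,0,0,0]

```text
t: 30.0
position: [0.5592, -0.0888, 0.1174]
tcp_rot: [2.456, 0.146, -3.048]
force: [0.3, 0.3, -0.6]
opening: 0.031
```

```bash
python3 st.py;python3 - <<'E'
from go import *
print(100*(handle(1.2)-s["position"])@R)
E
```

```text
30.0 [-0.592  0.688  1.687  0.639  1.23  -2.672] [ 0.559 -0.089  0.117]
[[-0.985 -0.164  0.053]
 [-0.092  0.762  0.641]
 [-0.146  0.626 -0.766]]
[ 0.3  0.3 -0.6] 0.031047709746454728
[ 0.94168329 -0.20683299  6.45648559]
```

Request:
move_arm:
  commands:
    - [0,-0.2,0,0]
    - [0,0,0,0]
    - [0,0,0,0]
  claw: 0
  squeeze: 15

```text
t: 30.3
position: [0.5595, -0.0905, 0.1159]
tcp_rot: [2.456, 0.146, -3.048]
force: [0.1, -8.3, -2.4]
opening: 0.0105
```

```bash
python3 st.py; python3 hd.py 1.1 1.0 .9 .8 .7 .6 .5 .4 .3 .2 .1 0
```

```text
30.3 [-0.594  0.692  1.685  0.638  1.23  -2.674] [ 0.56  -0.09   0.116]
[[-0.985 -0.164  0.053]
 [-0.092  0.762  0.641]
 [-0.145  0.627 -0.766]]
[ 0.1 -8.3 -2.4] 0.010501295465426526
f,u 0.2053 0.0192 rad 0.2062 theta 1.182 y -0.009 force [ 0.1 -8.3 -2.4]
1.1 [-0.22  1.21 -1.13]
1.0 [-0.24  1.59 -1.23]
0.9 [-0.22  1.71 -1.07]
0.8 [-0.19  1.81 -0.89]
0.7 [-0.16  1.89 -0.71]
0.6 [-0.13  1.95 -0.52]
0.5 [-0.09  2.   -0.33]
0.4 [-0.06  2.02 -0.13]
0.3 [-0.02  2.03  0.07]
0.2 [0.01 2.01 0.27]
0.1 [0.05 1.97 0.47]
0.0 [0.08 1.92 0.66]
```

Request:
move_arm:
  commands:
    - [-0.2,1.2,-1.1,0]
    - [-0.2,1.6,-1.2,0]
    - [-0.2,1.7,-1.1,0]
    - [-0.2,1.8,-0.9,0]
    - [-0.2,1.9,-0.7,0]

```text
t: 30.8
position: [0.554, -0.0619, 0.2099]
tcp_rot: [2.463, 0.144, -3.052]
force: [1.3, -1.3, -3.1]
opening: 0.0097
```

```bash
python3 hd.py .6 .5 .4 .3 .2 .1 0
```

```text
f,u 0.1766 0.1129 rad 0.2096 theta 0.707 y -0.009 force [ 1.3 -1.3 -3.1]
0.6 [-0.13  2.08 -0.58]
0.5 [-0.09  2.   -0.34]
0.4 [-0.05  2.02 -0.14]
0.3 [-0.02  2.03  0.05]
0.2 [0.02 2.01 0.25]
0.1 [0.06 1.98 0.45]
0.0 [0.09 1.92 0.64]
```

Request:
move_arm:
  commands:
    - [-0.1,2,-0.6,0]
    - [-0.1,2,-0.3,0]
    - [0,2,-0.1,0]
    - [0,2,0,0]
    - [0,1.8,0.2,0]

```text
t: 31.3
position: [0.539, 0.0121, 0.2838]
tcp_rot: [2.466, 0.147, -3.054]
force: [4.7, 6.3, -13.5]
opening: 0.0096
```

```bash
python3 hd.py .1 0.05 0; python3 st.py
```

```text
f,u 0.1013 0.1867 rad 0.2124 theta 0.202 y -0.008 force [  4.7   6.3 -13.5]
0.1 [0.06 2.02 0.45]
0.05 [0.04 0.97 0.29]
0.0 [0.05 0.95 0.34]
31.3 [-0.456  0.385  1.717  0.652  1.373 -2.409] [0.539 0.012 0.284]
[[-0.985 -0.16   0.059]
 [-0.087  0.769  0.633]
 [-0.147  0.619 -0.772]]
[  4.7   6.3 -13.5] 0.009622537595695731
```

Request:
move_arm:
  commands:
    - [0.1,0.9,0.6,0]
    - [0.1,0.9,0.5,0]
    - [0.1,0.7,0.3,0]
    - [0,0,0,0]

```text
t: 31.7
position: [0.5332, 0.0427, 0.2957]
tcp_rot: [2.469, 0.156, -3.053]
force: [5.6, 5.6, -10.8]
opening: 0.0093
```

```bash
python3 hd.py 0.05 0
```

```text
f,u 0.0704 0.1986 rad 0.2107 theta 0.045 y -0.009 force [  5.6   5.6 -10.8]
0.05 [-0.   -0.09 -0.03]
0.0 [0.05 0.95 0.34]
```

Request:
move_arm:
  commands:
    - [0,0.4,0.3,0]
    - [0,0.3,0.3,0]
    - [0,0.3,0.2,0]
    - [0,0,0,0]

```text
t: 32.1
position: [0.5328, 0.0496, 0.2973]
tcp_rot: [2.486, 0.16, -3.051]
force: [3.8, 5.6, -8.6]
opening: 0.0092
```

```bash
python3 hd.py 0
```

```text
f,u 0.0642 0.1996 rad 0.2097 theta 0.016 y -0.01 force [ 3.8  5.6 -8.6]
0.0 [0.02 0.31 0.11]
```

Request:
move_arm:
  commands:
    - [0,0.3,0.3,0]
    - [0,0.3,0.3,0]
    - [0,0.3,0.3,0]

```text
t: 32.4
position: [0.5345, 0.053, 0.2967]
tcp_rot: [2.508, 0.166, -3.051]
force: [-4.2, -22.6, 9.1]
opening: 0.009
```

```bash
python3 hd.py 0
python3 - <<'E'
from ch import *
from h import *
for n in("top","scene"):
    p=snapshot(n); P,u,v=cloud(p); Q=chest(P)
    for z0,z1 in((.245,.262),):
        m=(Q[:,0]<.035)&(Q[:,0]>.001)&(abs(Q[:,1])<.14)&(Q[:,2]>z0)&(Q[:,2]<z1)
        print(n,m.sum(),np.percentile(Q[m],[5,50,95],axis=0).round(4).tolist() if m.sum() else "")
E
```

```text
f,u 0.0624 0.1982 rad 0.2078 theta 0.01 y -0.012 force [ -4.2 -22.6   9.1]
0.0 [0.01 0.19 0.06]
top 953 [[0.002, -0.1247, 0.2475], [0.0093, -0.0, 0.2559], [0.0227, 0.1245, 0.2592]]
scene 1136 [[0.0018, -0.1265, 0.2484], [0.0084, -0.0131, 0.2562], [0.0187, 0.1223, 0.2585]]
```

Request:
move_arm:
  commands:
    - [0,-0.1,-0.1,0]
    - [0,0,0,0]
    - [0,0,0,0]
  claw: 0.3

```text
t: 32.8
position: [0.5335, 0.0521, 0.2981]
tcp_rot: [2.506, 0.165, -3.051]
force: [0.0, -0.1, -0.2]
opening: 0.0254
```

Request:
move_arm:
  commands:
    - [0,0,-1.5,0]
    - [0,0,-2.5,0]
    - [0,0,-4,0]
    - [0,0,-4,0]
    - [0,0,-4,0]
    - [0,0,0,0]

```text
t: 33.4
position: [0.5174, -0.0419, 0.4273]
tcp_rot: [2.495, 0.154, -3.044]
force: [0.2, 0.1, -0.1]
opening: 0.0262
```

Run:
```python
from ch import *
from h import *
print(s["force"].round(1),s["t"])
for n in("top","scene","wrist"):
    p=snapshot(n); P,u,v=cloud(p); Q=chest(P); save(p,"end_"+n)
    m=(Q[:,0]<.04)&(Q[:,0]>.001)&(abs(Q[:,1])<.14)&(Q[:,2]>.25)&(Q[:,2]<.262)
    h=(Q[:,0]>.048)&(Q[:,0]<.1)&(abs(Q[:,1])<.045)&(Q[:,2]>.22)&(Q[:,2]<.26)
    o=(Q[:,0]<.04)&(Q[:,0]>.006)&(abs(Q[:,1])<.14)&(Q[:,2]>.09)&(Q[:,2]<.23)
    print(n,"door top f",m.sum(),np.percentile(Q[m,0],[5,50,95]).round(4),"handle",np.median(Q[h],0).round(4),"face fit f=a*z+b",np.polyfit(Q[o,2],Q[o,0],1).round(3) if o.sum()>50 else "")
    if n!="wrist":
        for t in("brush","earmuffs"): print(t,[(np.round(q["xyz"],3),round(q["conf"],2)) for q in finder.spot_in(p,t)[:1]])
```

```text
[ 0.2  0.1 -0.1] 33.4
top door top f 860 [0.0017 0.0083 0.0143] handle [0.0594 0.0005 0.2485] face fit f=a*z+b [-0.007  0.016]
brush []
earmuffs [(array([0.504, 0.302, 0.337]), 0.95)]
scene door top f 1057 [0.0017 0.0079 0.0139] handle [ 0.0592 -0.0008  0.2485] face fit f=a*z+b [-0.009  0.016]
brush [(array([ 0.45 , -0.313,  0.018]), 0.78)]
earmuffs [(array([0.509, 0.309, 0.335]), 0.62)]
wrist door top f 3421 [0.0017 0.0109 0.0149] handle [0.0625 0.0048 0.2478] face fit f=a*z+b [-0.01   0.017]
```

View pics/end_scene.png

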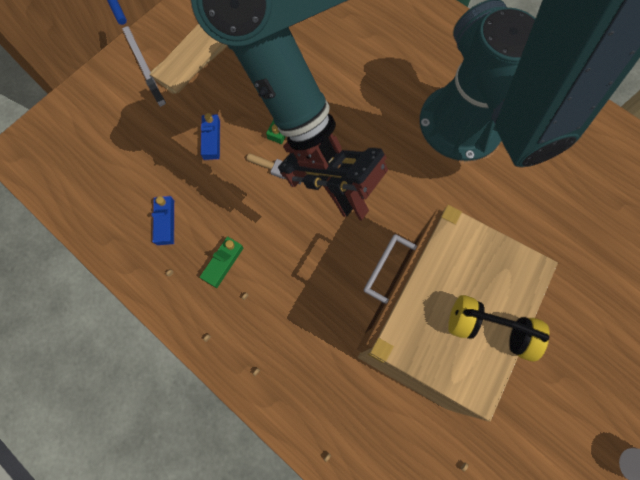

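```bash
python3 -c "
from workcell import ticket; print(ticket.finish_job())"
```

```text
the job is handed in; nothing more can be done
None
```

The wooden plane is in the chest, the door is shut, and I handed the job in at about 33.7 s of the 72 s allowed.

- **Tilting the tool:** The moves can't tilt the tool, so I pushed the arm against its reach limit until the fingers pointed about 45° down into the chest. I kept that tilt for the rest of the job.
- **Door down:** I held it by the handle the whole way to the stop at 1.20 rad, where the wrist force was 28 N.
- **Plane in:** I carried it in nose first over the lip. The nose met the stop about 157 mm behind the mouth with 33 N, firmer than I wanted. I then backed off, lowered it and eased the grip before letting go.
- **Door shut:** I raised it by the handle and pressed it closed with about 23 N.

**Last checks**
- **Plane:** after release its top was level and its sole was at z = 0.050. It lies skewed about 7° to the chest, with a few mm clear of both lip and stop.
- **Door:** the handle is 59 mm in front of the hinge, which is the shut position, and the gripper touches nothing.
- **Ear defenders:** they have not moved.
- **Brush:** in the last pictures the arm partly hid it. One camera missed it, and the other put it a few cm from where it was because only its handle showed. That handle is where it started.

One high reading: the wrist force briefly showed 83 N when the arm ran into its own reach limit early on. Nothing was touched, and this stayed under the 120 N limit.

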